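# Peel the top pan off a stuck stack and present it over the scale

### The arm

A 6-joint arm with a two-finger parallel gripper is mounted at the origin on the work surface. World frame = base frame: x ahead of the robot, y to its left, z up, the work surface at z = 0. Lengths are in m, angles in degrees, forces in N, time in s.
With the tool pointing down it reaches from about 0.25 to 0.725 m from the base axis. Payload 9.7 kg.
Tool frame: the origin (TCP) lies at the centre of the arm's flange, where the gripper is bolted on; the fingertips stand 173 mm ahead of it and the grasp point (between the pads) lies bot.grip_depth ahead of it (bot.grip_depth is the distance from the TCP to the grasp point, in m); z points along the fingers, y is the direction in which the jaws open and shut (so a half turn about z gives the same grasp; the last joint's range is limited). The gripper opens to 85 mm and grips with 20 to 120 N. Pads are 22 mm wide; open, the fingers measure 114 mm over their backs; the gripper's body (76 mm by 85 mm) begins 54 mm behind the grasp point. The pads swing forward as they close: fully open they stand 13 mm farther back than shut.
Start: joints at [-71.276, 4.979, 10.078, 95.1, 0, 90], TCP at [0.177, -0.521, 0.405] pointing down, gripper open.
Joint ranges: [-179.16, 179.16], [-48.56, 103.87], [-65.8, 70.77], [-126.05, 130.52], [-82.76, 87.17], [-180, 180]. Speed limits (degrees/s): [127.2, 127.2, 147.25, 180, 180, 180].

### API

Orientations are given as [roll, pitch, yaw] about the fixed x, y, z axes, in that order (R = Rz(yaw) Ry(pitch) Rx(roll)).
In Python, from workcell import status, viewer, bot gives the robot as it stands. The module is installed in compiled form; this text tells all that it offers.
- The arm moves only by the tool move_arm, never from a script. Its argument "commands" is a list of rows, each an object with "claw": the gripper's target within -1 to 1 (fully open at 1, half-way at 0, shut at -1); "travel": the shift along the tool's x, y, z in cm, a list of three; "turn": the turn about the tool's z in degrees. A call has 1 to 5 rows; each row shifts and turns the commanded pose from where the row before left it, along the tool's axes as they then stand; what a row does not reach is not made up. A row lasts 1/12 s, in which the tool goes at most 41.7 mm and 7.16 degrees, less where a joint would pass 70% of its speed; a pose out of reach is approached as far as the arm can. A call is refused whole if a number of a shift passes 4.17 or a number of a turn 7.16, either way. A call with a gripper value outside its range is refused whole. The fingers move at their own pace and stop on an object; "squeeze" is the grip in N (left out, the last holds). Time passes only in rows, so rows that do not move let the fingers close. It gives the time, the measured TCP pose, the force and the opening at its end, in the units of the state.
- status.get_obs(): the state, without advancing time (a new reading comes with each control period).
- viewer.camera(name): name is "side" or "top"; returns the picture (480x640x3 uint8, blue, green, red); there is no depth.
- viewer.camera_params(name): a dict with "camera_matrix" (3x3 intrinsics, pixels), "D" ([k1, k2, p1, p2, k3] as OpenCV has them; the pictures are not rectified), "xyz" and "rotation" of the camera in the world. Camera axes: x right, y up, looking along -z (the intrinsics and any distortion apply to the point x, -y, -z); pixel columns grow to the right and rows downward; lengths in m; the calibration is good to about 2 mm. A picture is of the moment at which its call begins. camera_params takes no time and is no camera call.
- bot.job_done(): hands the job in, once; it reports no verdict.
The state is a dict: "time": time; "q": joint angles; "qd": joint speeds; "joint_efforts": joint torques, N m; "ee_pos": TCP position; "tcp_rot": TCP orientation; "wrist_force": force on the tool from outside, world axes, zero at the start; "torque": the same for the moment, N m; "opening": finger opening in m.
Only numpy, scipy, OpenCV 4.12 (cv2) and the standard library are available. Lean on these libraries where they do the work, as an engineer would, in place of code of your own. Each camera call takes 0.05 s, during which the arm holds its last target.

### The job

The bench scale has lost its weighing pan, and the spare pans in the stack cling together with protective oil. Peel off only the top pan by its upright corner grip: raise that corner about 2 cm while the opposite corner still rests down in the stack, then lift the pan clear, leaving the rest of the stack standing where it is and the weights and other things undisturbed. Carry it to the scale and finish while still holding it, level and right way up, centred a hand's breadth (about 10 cm) above the bare platform without touching it.

Things in the scene. Friction and masses are not known exactly. Their poses are not given: they have to be found in the camera images.
- top_pan: Loose top pan: pressed stainless, 0.15-0.24 kg, open on top. Floor 150 (x) x 100 (y) mm, four square feet 8 mm long under it, walls flare to a 180 x 130 mm rim 30 mm above the floor's underside, flange out to 192 x 142. Origin: centre of the floor's underside; z up, x along its long side. Nests in the pan below; oil holds each foot with about 2 N until it has risen 8 mm out of its pocket.
- pan_grip (a point): Centre of the top pan's only grip: upright steel block on the flange at one corner, 12 mm thick along the pan's diagonal, 36 wide across it, 34 high; at (-77, -55.6, 47) mm in the pan's frame, its foot on the flange top 17 mm below this point. Pinch its 12 mm from above, one finger inside the pan, one outside. Axes as the pan's.
- pan_far_corner (a point): Rim corner of the top pan diagonally opposite the grip: (90, 65, 30) mm in the pan's frame. The floor corner below it, about which the pan can be tilted up by 10 degrees or so, is at (75, 50, 0) mm.
- pan_stack: The rest of the stack: seven such pans nested as one loose block of 1.5 kg on the table, without grips. Origin: centre of its underside on the table; axes parallel to the top pan's at the start. Above this origin: top pan's underside 70 mm, highest rim of the rest 90, top pan's rim 100, top of the grip 134 mm.
- scale: Fixed low bench scale, black case 240 (x) x 220 (y) mm with a steel collar, without its pan. Origin: centre of its underside on the table under the middle of the platform. On its +x side a sloping keypad and display console, up to 70 mm high, reaches to 183 mm from the origin.
- platform (a point): Middle of the bare platform (dark plate 170 x 150 mm with four rubber pads) on the scale, 74 mm above the table at the pads' top, which is the highest part of the scale.
- weight_a: Bystander: loose polished steel knob weight, 46 mm across and 75 mm high, standing between the stack and the scale, nearer to the robot. Origin at the centre of its underside.
- weight_b: Bystander: like it but 36 mm across and 58 mm high, between stack and scale, farther away.
- weight_c: Bystander: 46 mm knob weight, 75 mm high, far side of the table.
- weight_d: Bystander: 26 mm knob weight, 42 mm high, far side of the table.
- bar_weight: Bystander: grey block weight 50 x 110 x 55 mm with a bar grip, at the right.
- dust_brush: Bystander: brush lying at the right.
- tweezer_cup: Bystander: black cup, 70 mm across and 85 mm high, standing at the left.
Mind the look-alikes: they are no part of the job. What is shaped like the pan_stack but pink is not meant. Leave any pink look-alike of the top_pan alone.

How it is judged:
By the outcome, as a careful person would: the job done as asked, in the order asked, and still so for the second after the job is handed in, while the arm keeps its last pose, push and grip.
It also fails if it takes over 38 s, if anything falls off the work surface, if the arm or the gripper's body presses on something with over 40 N, if the wrist force passes 120 N, or if a joint passes its speed limit or range.

## Working session

There is one attempt and no reset: what is moved stays moved. The work goes in short steps, Python scripts to look and compute and a tool call to move; the robot and the scene stay as the last step left them, time stands still between calls to the robot, and variables do not carry over. Pictures are saved under pics/ and viewed, and the job is handed in when it is done.

Besides the shell and the picture viewer there is one more tool, called as a command line: name --argument value ..., lists and objects as JSON in quotes. move_arm: Moves the arm, as the interface text tells. Its arguments: {"type":"object","properties":{"commands":{"type":"array"},"squeeze":{"type":"number"}},"required":["commands"]}

```bash
mkdir -p pics; python3 - <<'E'
from workcell import status, viewer, bot
import cv2
print(status.get_obs(), bot.grip_depth)
for n in("side","top"):
    cv2.imwrite(f"pics/{n}0.png",viewer.camera(n)); print(n,viewer.camera_params(n))
E
```

```text
{'time': 0.0, 'q': array([-7.12775339e+01,  5.01207603e+00,  1.00334417e+01,  9.50995619e+01,
        8.39856708e-04,  9.00000869e+01]), 'qd': array([-0.00829799,  0.01034965, -0.05229421, -0.04368438, -0.02094429,
       -0.05524779]), 'joint_efforts': array([-2.01796436e-03, -5.20398867e+01,  4.64798284e+01,  1.65203400e-02,
       -7.91346508e-06, -1.86095389e-05]), 'ee_pos': array([ 0.17654368, -0.52089809,  0.40396448]), 'tcp_rot': array([-1.79921804e+02, -8.39737284e-04,  1.87223780e+01]), 'wrist_force': array([ 1.09940783, -0.40125588, -0.54594409]), 'torque': array([-0.01440594, -0.02845423,  0.02987903]), 'opening': 0.08542692436300765} 0.1547
side {'camera_matrix': array([[542.93059056,   0.        , 325.59233174],
       [  0.        , 542.93059056, 234.97498905],
       [  0.        ,   0.        ,   1.        ]]), 'D': array([0.05530585, 0.        , 0.        , 0.        , 0.        ]), 'xyz': array([0.1312704 , 0.63882075, 1.04945999]), 'rotation': array([  38.75110078,   -0.61563055, -150.31117152])}
top {'camera_matrix': array([[584.33303713,   0.        , 323.38927594],
       [  0.        , 584.33303713, 243.61830025],
       [  0.        ,   0.        ,   1.        ]]), 'D': array([-0.18757199,  0.        ,  0.        ,  0.        ,  0.        ]), 'xyz': array([ 0.20965925, -0.00758034,  1.81803451]), 'rotation': array([ 10.10313983,  -0.12112584, -89.83067761])}
```

View pics/side0.png

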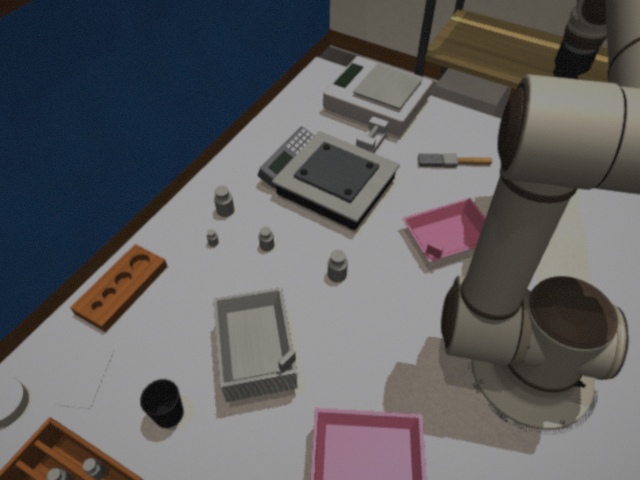

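View pics/top0.png

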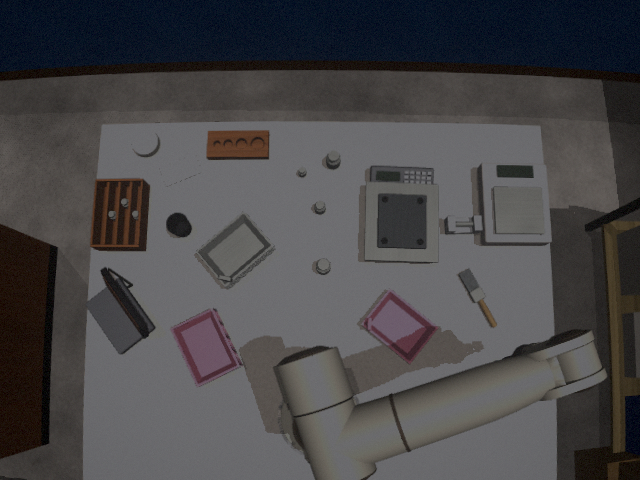

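The side view shows the grey stack at about (255,345), with its grip at (287,360). The bare scale is at (337,172).

Things that could be mistaken for the targets:
- **Pans:** the grey stack at top (236,250), the pink stack at top (207,347), and the pink loose pan at top (400,325).
- **Scales:** the bare black scale at top (402,222), and the white scale with its pan on at top (518,210).

By the description I choose the grey stack and the bare black scale. Next I check both in a close crop.

```bash
python3 - <<'E'
import cv2,numpy as np
t=cv2.imread("pics/top0.png");s=cv2.imread("pics/side0.png")
a=cv2.resize(t[205:295,185:285],None,fx=6,fy=6,interpolation=cv2.INTER_CUBIC)
b=cv2.resize(s[280:410,205:305],None,fx=4.15,fy=4.15,interpolation=cv2.INTER_CUBIC)
h=540
b=b[:h];
o=np.hstack([a[:, :],b[:540,:]])
o=cv2.convertScaleAbs(o,alpha=1.4)
o=cv2.resize(o,None,fx=.78,fy=.78);print(o.shape,0.78)
cv2.imwrite("pics/crop0.png",o)
c=np.hstack([cv2.resize(t[155:270,355:450],None,fx=4,fy=4),cv2.resize(s[120:235,255:405],None,fx=2.66,fy=4)])
c=cv2.convertScaleAbs(c,alpha=1.4)
cv2.imwrite("pics/crop1.png",c)
E
```

```text
(421, 792, 3) 0.78
```

View pics/crop0.png

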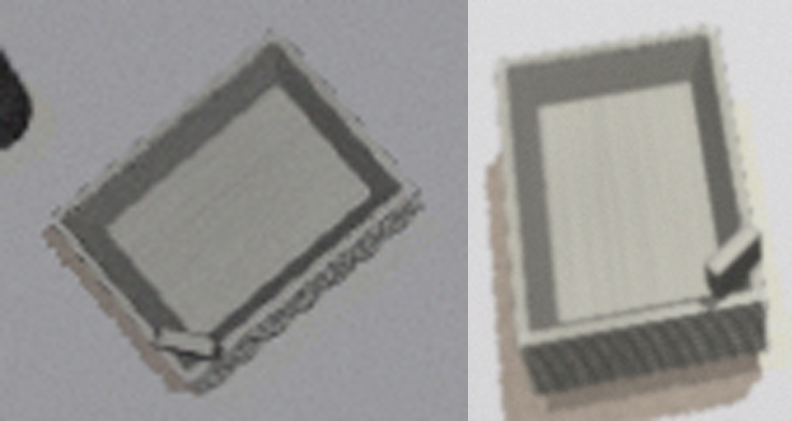

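View pics/crop1.png

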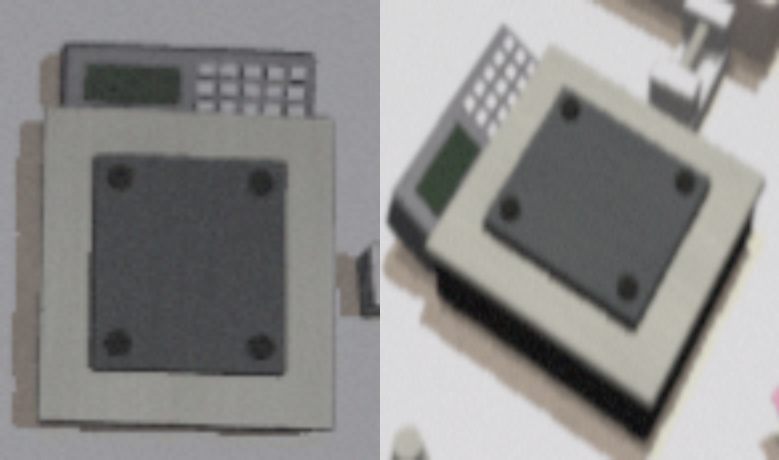

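The crops confirm it: a steel stack with its only grip block near top-view pixel (225,279), and a black scale with a dark plate and four pads. Now I measure.

```bash
cat > h.py <<'E'
import numpy as np,cv2
from scipy.spatial.transform import Rotation as R
from workcell import status, viewer, bot
P={n:viewer.camera_params(n) for n in("side","top")}
def rays(n,px):
    p=P[n];u=cv2.undistortPoints(np.array(px,float).reshape(-1,1,2),p["camera_matrix"],p["D"]).reshape(-1,2)
    d=np.c_[u[:,0],-u[:,1],-np.ones(len(u))]
    return np.array(p["xyz"]),R.from_euler("xyz",p["rotation"],degrees=True).apply(d)
def plane(n,px,z):
    o,d=rays(n,px);return o+d*((z-o[2])/d[:,2])[:,None]
def tri(ps,pt):
    a,d=rays("side",[ps]);b,e=rays("top",[pt]);d=d[0];e=e[0]
    s=np.linalg.lstsq(np.c_[d,-e],b-a,rcond=None)[0]
    p,q=a+s[0]*d,b+s[1]*e
    return (p+q)/2,np.linalg.norm(p-q)
def project(n,X):
    p=P[n];c=R.from_euler("xyz",p["rotation"],degrees=True).inv().apply(np.array(X,float).reshape(-1,3)-p["xyz"])
    c=c*[1,-1,-1]
    return cv2.projectPoints(c,np.zeros(3),np.zeros(3),p["camera_matrix"],p["D"])[0].reshape(-1,2)
def comp(img,seed,lo,hi):
    g=cv2.GaussianBlur(img,(3,3),0).max(2);m=((g>=lo)&(g<=hi)).astype(np.uint8)
    m=cv2.morphologyEx(m,cv2.MORPH_OPEN,np.ones((3,3)))
    _,l=cv2.connectedComponents(m,connectivity=4);m=(l==l[seed[1],seed[0]]).astype(np.uint8)
    c=max(cv2.findContours(m,0,2)[0],key=len);return c.reshape(-1,2),g
def rect(n,c,z):
    w=plane(n,c,z)[:,:2].astype(np.float32)*1000;return cv2.minAreaRect(cv2.convexHull(w)),w
E
python3 - <<'E'
from h import *
I={n:cv2.imread(f"pics/{n}0.png") for n in P}
for n,s in(("top",(236,248)),("side",(255,340))):
    g=cv2.GaussianBlur(I[n],(3,3),0).max(2);print(n,g[s[1],s[0]])
    v=g[s[1],s[0]]
    for lo in(.75,.8,.85):
        c,_=comp(I[n],s,int(v*lo),255);print(lo,len(c),rect(n,c,.071)[0])
for n,s in(("top",(402,222)),("side",(337,172))):
    g=cv2.GaussianBlur(I[n],(3,3),0).max(2);v=g[s[1],s[0]];print(n,v)
    for hi in(1.3,1.5):
        c,_=comp(I[n],s,0,int(v*hi));print(hi,len(c),rect(n,c,.07)[0])
def t(u,v):return(185+u/4.68,205+v/4.68)
def sd(u,v):return(205+(u-468)/3.237,280+v/3.237)
for k,a,b in(("floorB",(692,82),(282,87)),("f2",(538,107),(371,190)),("f3",(556,322),(106,228)),):
    pass
tp=[(282,87),(371,190),(106,228)];sp=[(538,107),(692,82),(556,322),(717,235)]
for a in tp:print("top",plane("top",[t(*a)],.071))
for a in sp:print("side",plane("side",[sd(*a)],.071))
print("grip",tri(sd(733,250),t(188,341)),plane("side",[sd(733,250)],.134),plane("top",[t(188,341)],.134))
E
```

```text
top 102
0.75 1054 ((407.03863525390625, 43.783447265625), (1171.058837890625, 2058.749755859375), 2.4122469425201416)
0.8 53 ((492.0027160644531, 262.1303405761719), (105.80970001220703, 166.56619262695312), 40.83470153808594)
0.85 45 ((493.2354736328125, 262.30206298828125), (103.33312225341797, 163.57455444335938), 41.10346984863281)
side 132
0.75 1170 ((345.209716796875, -32.4656982421875), (1093.2794189453125, 1393.3924560546875), 0.0968538448214531)
0.8 1111 ((345.13494873046875, -32.66473388671875), (1093.0238037109375, 1391.4473876953125), 0.11396833509206772)
0.85 1081 ((344.5155029296875, -31.45220947265625), (1092.3387451171875, 1390.2314453125), 0.02393382042646408)
top 55
1.3 15 ((593.4964599609375, -250.15673828125), (151.47364807128906, 169.6672821044922), 87.94861602783203)
1.5 20 ((594.3621826171875, -249.999267578125), (152.61080932617188, 172.91680908203125), 88.2485580444336)
side 65
1.3 113 ((591.6351318359375, -245.398681640625), (155.3152618408203, 170.2760009765625), 88.23961639404297)
1.5 115 ((591.96630859375, -245.76766967773438), (158.3181915283203, 173.27838134765625), 88.10365295410156)
top [[0.58253422 0.22936728 0.071     ]]
top [[0.51424921 0.16935498 0.071     ]]
top [[0.48850633 0.34246119 0.071     ]]
side [[0.58528428 0.2332554  0.071     ]]
side [[0.51059351 0.16894957 0.071     ]]
side [[0.49027487 0.3447336  0.071     ]]
side [[0.43863299 0.25147616 0.071     ]]
grip (array([0.40827827, 0.276818  , 0.12670178]), np.float64(4.3453596945265367e-05)) [[0.40606611 0.27967591 0.134     ]] [[0.40744193 0.27559801 0.134     ]]
```

```bash
python3 - <<'E'
from h import *
I={n:cv2.imread(f"pics/{n}0.png") for n in P}
c0=np.array([500,256.]);yaw=np.radians(-49.3)
for it in range(3):
  ex=np.array([np.cos(yaw),np.sin(yaw)]);ey=np.array([-ex[1],ex[0]]);res=[];ys=[]
  for n in P:
    g=cv2.GaussianBlur(I[n],(3,3),0).mean(2).astype(np.float32)
    E={}
    # scan profiles on the floor plane, across each floor edge; steepest bright->dark step
    for name,d,t,half,rng in(("+x",ex,ey,75,np.linspace(-35,35,29)),("-x",-ex,ey,75,np.linspace(-5,38,20)),("+y",ey,ex,50,np.linspace(-60,60,41)),("-y",-ey,ex,50,np.linspace(-20,60,30))):
      off=np.arange(-14,10.1,.5);L=[]
      for s in rng:
        w=c0+np.outer(half+off,d)+s*t
        px=project(n,np.c_[w/1000,np.full(len(w),.071)]).astype(np.float32)
        v=cv2.remap(g,px[None,:,0],px[None,:,1],1)[0]
        k=np.argmin(np.gradient(v));L.append((s,off[k]))
      L=np.array(L);m=np.median(L[:,1]);ok=abs(L[:,1]-m)<4
      f=np.polyfit(*L[ok].T,1);E[name]=(round(m,1),round(np.degrees(np.arctan(f[0])),1),ok.sum(),len(L))
    print(n,E);res.append([(E["+x"][0]-E["-x"][0])/2,(E["+y"][0]-E["-y"][0])/2])
    ys+=[-E["+x"][1],E["-x"][1],E["+y"][1],-E["-y"][1]]
  r=np.mean(res,0);print(np.round(res,1),ys);c0=c0+r[0]*ex+r[1]*ey;yaw+=np.radians(np.median(ys));print(c0,np.degrees(yaw))
ex=np.array([np.cos(yaw),np.sin(yaw)]);ey=np.array([-ex[1],ex[0]])
G=c0-77*ex-55.6*ey;print("grip",G,"far corner",c0+75*ex+50*ey)
for n in P:
  q=[c0+a*ex+b*ey for a,b in((75,50),(75,-50),(-75,-50),(-75,50))];fl=[c0+a*ex+b*ey for a,b in((96,71),(96,-71),(-96,-71),(-96,71))]
  d1=(ex*77+ey*55.6);d1/=np.hypot(*d1);d2=np.array([-d1[1],d1[0]])
  gt=[G+a*6*d1+b*18*d2 for a,b in((1,1),(1,-1),(-1,-1),(-1,1))]
  im=cv2.resize(I[n],None,fx=4,fy=4,interpolation=cv2.INTER_CUBIC)
  for pts,z in((q,.071),(fl,.1),(gt,.134)):
    px=(project(n,[[*(p/1000),z] for p in pts])+.5)*4
    cv2.polylines(im,[px.astype(int)],True,(0,0,255),1)
  x,y=(185,205) if n=="top" else(205,280)
  cv2.imwrite(f"pics/ov_{n}.png",im[y*4:y*4+520,x*4:x*4+400])
E
python3 -c "
import cv2,numpy as np
cv2.imwrite('pics/ov.png',np.hstack([cv2.imread('pics/ov_top.png'),cv2.imread('pics/ov_side.png')]))"
```

```text
side {'+x': (np.float64(-0.5), np.float64(-1.2), np.int64(29), 29), '-x': (np.float64(8.0), np.float64(0.9), np.int64(20), 20), '+y': (np.float64(0.5), np.float64(0.3), np.int64(41), 41), '-y': (np.float64(-2.5), np.float64(-0.6), np.int64(30), 30)}
top {'+x': (np.float64(-1.5), np.float64(-0.3), np.int64(29), 29), '-x': (np.float64(-1.0), np.float64(0.6), np.int64(20), 20), '+y': (np.float64(0.5), np.float64(0.2), np.int64(41), 41), '-y': (np.float64(-3.5), np.float64(-0.1), np.int64(30), 30)}
[[-4.2  1.5]
 [-0.2  2. ]] [np.float64(1.2), np.float64(0.9), np.float64(0.3), np.float64(0.6), np.float64(0.3), np.float64(0.6), np.float64(0.2), np.float64(0.1)]
[499.85951368 258.84697446] -48.85
side {'+x': (np.float64(1.5), np.float64(-0.8), np.int64(29), 29), '-x': (np.float64(5.8), np.float64(0.0), np.int64(20), 20), '+y': (np.float64(-1.5), np.float64(-0.1), np.int64(41), 41), '-y': (np.float64(-0.5), np.float64(0.1), np.int64(30), 30)}
top {'+x': (np.float64(1.0), np.float64(0.0), np.int64(29), 29), '-x': (np.float64(-3.5), np.float64(0.9), np.int64(20), 20), '+y': (np.float64(-1.0), 
[... 377 characters left out ...]
p.float64(5.8), np.float64(-0.2), np.int64(20), 20), '+y': (np.float64(-1.5), np.float64(-0.1), np.int64(41), 41), '-y': (np.float64(-1.0), np.float64(0.2), np.int64(30), 30)}
top {'+x': (np.float64(1.0), np.float64(0.0), np.int64(29), 29), '-x': (np.float64(-3.2), np.float64(1.0), np.int64(20), 20), '+y': (np.float64(-1.0), np.float64(-0.1), np.int64(41), 41), '-y': (np.float64(-1.5), np.float64(0.0), np.int64(30), 30)}
[[-2.2 -0.2]
 [ 2.1  0.2]] [np.float64(0.5), np.float64(-0.2), np.float64(-0.1), np.float64(-0.2), np.float64(-0.0), np.float64(1.0), np.float64(-0.1), np.float64(-0.0)]
[499.78184082 258.74589565] -48.9
grip [407.26582228 280.22021319] far corner [586.76315386 235.09740352]
```

View pics/ov.png

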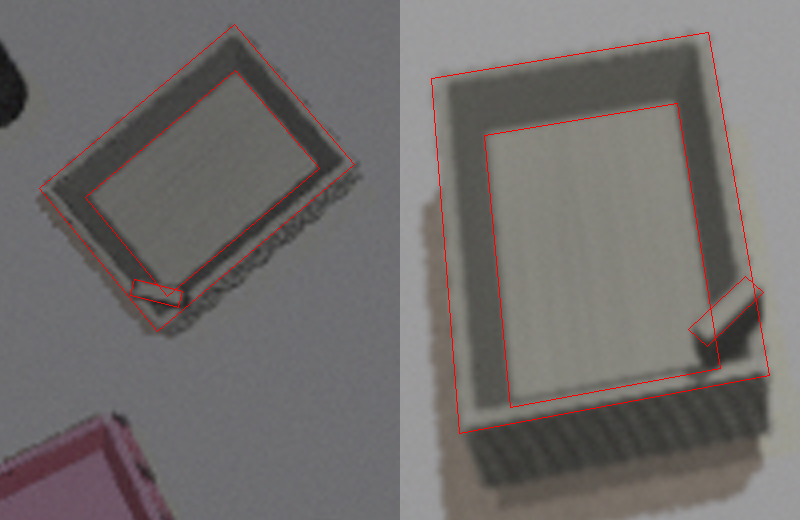

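The overlay matches both views: grip at about (0.408, 0.279), diagonal heading -13°, platform at about (0.595, -0.251). Now I travel there at the current height.

move_arm --commands '[{"claw": 0.2,"travel": [2.3,-3.3,0],"turn": 0},{"claw": 0.2,"travel": [2.3,-3.3,0],"turn": 0},{"claw": 0.2,"travel": [2.3,-3.3,0],"turn": 0},{"claw": 0.2,"travel": [2.3,-3.3,0],"turn": 0},{"claw": 0.2,"travel": [2.3,-3.3,0],"turn": 0}]' --squeeze 20

```text
time: 0.52
ee_pos: [0.2324, -0.326, 0.4042]
tcp_rot: [-180.0, 0.0, 18.7]
wrist_force: [1.4, 0.7, 0.1]
opening: 0.0513
```

move_arm --commands '[{"claw": 0.2,"travel": [2.3,-3.3,0],"turn": 0},{"claw": 0.2,"travel": [2.3,-3.3,0],"turn": 0},{"claw": 0.2,"travel": [2.3,-3.3,0],"turn": 0},{"claw": 0.2,"travel": [2.3,-3.3,0],"turn": 0},{"claw": 0.2,"travel": [2.3,-3.3,0],"turn": 0}]'

```text
time: 0.93
ee_pos: [0.2881, -0.1328, 0.4046]
tcp_rot: [180.0, -0.0, 18.7]
wrist_force: [1.7, -0.3, -0.5]
opening: 0.0509
```

move_arm --commands '[{"claw": 0.2,"travel": [2.3,-3.3,0],"turn": 0},{"claw": 0.2,"travel": [2.3,-3.3,0],"turn": 0},{"claw": 0.2,"travel": [2.3,-3.3,0],"turn": 0},{"claw": 0.2,"travel": [2.3,-3.3,0],"turn": 0},{"claw": 0.2,"travel": [2.3,-3.3,0],"turn": 0}]'

```text
time: 1.35
ee_pos: [0.3441, 0.0608, 0.4047]
tcp_rot: [180.0, -0.0, 18.7]
wrist_force: [0.5, -0.8, 0.4]
opening: 0.0516
```

move_arm --commands '[{"claw": 0.2,"travel": [2.3,-3.3,0],"turn": 0},{"claw": 0.2,"travel": [2.3,-3.3,0],"turn": 0},{"claw": 0.2,"travel": [0,0,0],"turn": -7.1},{"claw": 0.2,"travel": [0,0,0],"turn": -7.1},{"claw": 0.2,"travel": [0,0,0],"turn": -7.1}]'

```text
time: 1.77
ee_pos: [0.3694, 0.1294, 0.4041]
tcp_rot: [-179.7, -0.0, 40.9]
wrist_force: [-0.9, -0.3, -0.1]
opening: 0.0516
```

move_arm --commands '[{"claw": 0.2,"travel": [0,0,0],"turn": -7.1},{"claw": 0.2,"travel": [0,0,0],"turn": -7.1},{"claw": 0.2,"travel": [0,0,0],"turn": -7.1},{"claw": 0.2,"travel": [0,0,0],"turn": -7.1},{"claw": 0.2,"travel": [0,0,0],"turn": -7.1}]'

```text
time: 2.18
ee_pos: [0.3693, 0.1285, 0.4044]
tcp_rot: [-179.8, -0.2, 76.3]
wrist_force: [0.3, 0.2, -0.6]
opening: 0.0517
```

move_arm --commands '[{"claw": 0.0,"travel": [3.9,0.07,0],"turn": -0.6},{"claw": 0.0,"travel": [3.9,0.07,0],"turn": 0},{"claw": 0.0,"travel": [3.9,0.07,0],"turn": 0},{"claw": 0.0,"travel": [3.8,0.07,0],"turn": 0},{"claw": 0.0,"travel": [0,0,3],"turn": 0}]'

```text
time: 2.6
ee_pos: [0.4104, 0.284, 0.3786]
tcp_rot: [179.9, -0.6, 76.7]
wrist_force: [0.3, -0.7, 0.3]
opening: 0.0427
```

move_arm --commands '[{"claw": 0.0,"travel": [0,0,3],"turn": 0},{"claw": 0.0,"travel": [0,0,2.4],"turn": 0},{"claw": 0.0,"travel": [0,0,0],"turn": 0}]'

```text
time: 2.85
ee_pos: [0.4075, 0.2787, 0.316]
tcp_rot: [-179.5, 0.1, 76.6]
wrist_force: [-0.4, -0.2, -1.0]
opening: 0.0428
```

```bash
python3 - <<'E'
from h import *
o=status.get_obs();print(o["ee_pos"],o["tcp_rot"],o["opening"],o["wrist_force"],o["time"])
a=viewer.camera("side");b=viewer.camera("top");cv2.imwrite("pics/side1.png",a);cv2.imwrite("pics/top1.png",b)
cv2.imwrite("pics/c1.png",cv2.convertScaleAbs(np.hstack([cv2.resize(a[270:400,200:330],(400,400),interpolation=2),cv2.resize(b[200:300,180:280],(400,400),interpolation=2)]),alpha=1.5))
E
```

```text
[0.40745659 0.2787003  0.31602099] [-1.79528764e+02  9.06500322e-02  7.65931238e+01] 0.042828165440030826 [-0.42927681 -0.17369016 -0.99328717] 2.85
```

View pics/c1.png

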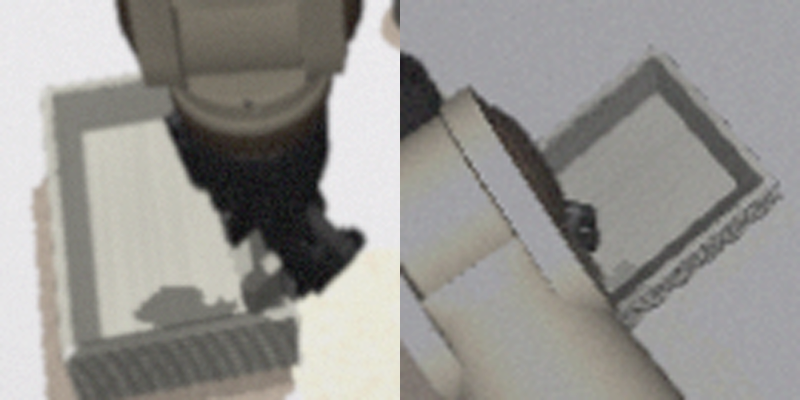

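The side crop shows the grip block sitting between the open fingers. I go down and close gradually, watching the wrist force for one finger touching first.

move_arm --commands '[{"claw": 0.0,"travel": [0,0,1.2],"turn": 0},{"claw": -0.2,"travel": [0,0,1.2],"turn": 0},{"claw": -0.4,"travel": [0,0,0],"turn": 0},{"claw": -0.5,"travel": [0,0,0],"turn": 0},{"claw": -0.5,"travel": [0,0,0],"turn": 0}]'

```text
time: 3.37
ee_pos: [0.4084, 0.279, 0.2978]
tcp_rot: [-179.9, -0.3, 76.6]
wrist_force: [0.0, -0.5, -0.0]
opening: 0.0213
```

move_arm --commands '[{"claw": -0.56,"travel": [0,0,0],"turn": 0},{"claw": -0.56,"travel": [0,0,0],"turn": 0}]'

```text
time: 3.53
ee_pos: [0.4084, 0.2791, 0.2979]
tcp_rot: [-179.9, -0.3, 76.6]
wrist_force: [-0.4, 0.1, -0.2]
opening: 0.0191
```

move_arm --commands '[{"claw": -0.6,"travel": [0,0,0],"turn": 0},{"claw": -0.6,"travel": [0,0,0],"turn": 0}]'

```text
time: 3.7
ee_pos: [0.4084, 0.2791, 0.2976]
tcp_rot: [-179.9, -0.3, 76.6]
wrist_force: [-0.1, -0.0, 0.1]
opening: 0.0173
```

move_arm --commands '[{"claw": -0.6,"travel": [0,0,0.5],"turn": 0},{"claw": -0.64,"travel": [0,0,0],"turn": 0},{"claw": -0.64,"travel": [0,0,0],"turn": 0}]'

```text
time: 3.95
ee_pos: [0.4085, 0.2791, 0.292]
tcp_rot: [-179.9, -0.2, 76.6]
wrist_force: [3.9, 0.4, -1.8]
opening: 0.0156
```

move_arm --commands '[{"claw": -0.68,"travel": [0,0,0],"turn": 0},{"claw": -0.68,"travel": [0,0,0],"turn": 0}]'

```text
time: 4.12
ee_pos: [0.4086, 0.279, 0.292]
tcp_rot: [-179.9, -0.2, 76.5]
wrist_force: [5.8, -0.1, -2.9]
opening: 0.0137
```

```bash
python3 - <<'E'
from h import *
a=viewer.camera("side")
o=status.get_obs();print(o["ee_pos"],o["tcp_rot"],o["opening"],o["wrist_force"],o["time"])
cv2.imwrite("pics/c2.png",cv2.convertScaleAbs(cv2.resize(a[280:390,200:330],(780,600)[:2],interpolation=2),alpha=1.7))
E
```

```text
[0.40863373 0.27900694 0.29205397] [-179.89037537   -0.22971483   76.54458768] 0.013855115296436876 [ 4.92255872 -0.11743014 -4.31706452] 4.1667
```

View pics/c2.png

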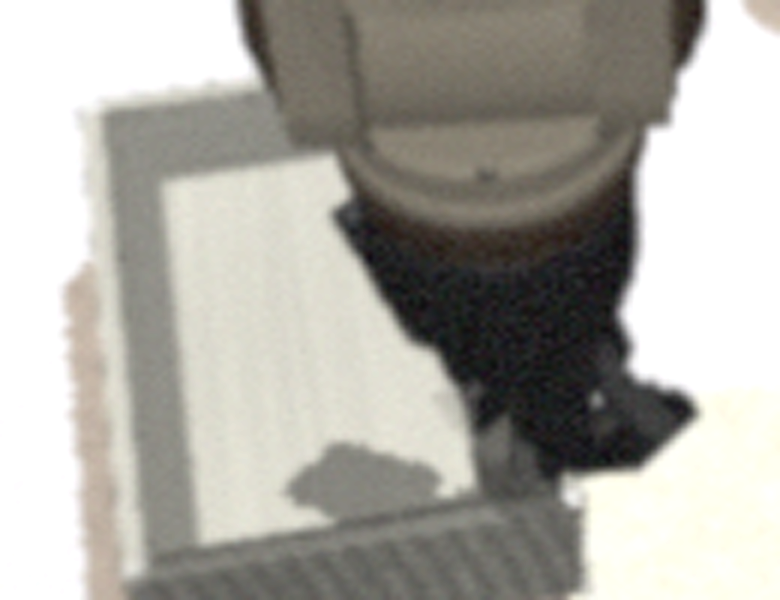

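The wrist force is +5 N along x, so the inner finger touched first. The block lies about 1.5 mm further in, so I recentre before closing fully.

move_arm --commands '[{"claw": -0.64,"travel": [0,0.16,0],"turn": 0},{"claw": -0.68,"travel": [0,0,0],"turn": 0},{"claw": -0.7,"travel": [0,0,0],"turn": 0}]'

```text
time: 4.42
ee_pos: [0.4098, 0.2787, 0.2923]
tcp_rot: [-179.8, -0.2, 76.6]
wrist_force: [0.3, -0.1, 1.0]
opening: 0.0129
```

move_arm --commands '[{"claw": -1,"travel": [0,0,0],"turn": 0},{"claw": -1,"travel": [0,0,0],"turn": 0},{"claw": -1,"travel": [0,0,0],"turn": 0}]' --squeeze 20

```text
time: 4.67
ee_pos: [0.4098, 0.2787, 0.2924]
tcp_rot: [-179.8, -0.2, 76.6]
wrist_force: [-0.2, -0.4, 0.8]
opening: 0.0113
```

Gripped evenly with no side force. Now I peel slowly along the arc, checking as it goes.

move_arm --commands '[{"claw": -1,"travel": [0,0.06,-0.2],"turn": 0},{"claw": -1,"travel": [0,0.06,-0.2],"turn": 0},{"claw": -1,"travel": [0,0.06,-0.2],"turn": 0},{"claw": -1,"travel": [0,0,0],"turn": 0}]'

```text
time: 5.0
ee_pos: [0.4117, 0.2782, 0.2983]
tcp_rot: [-179.8, -0.2, 76.6]
wrist_force: [0.9, -0.6, -3.0]
opening: 0.0113
```

```bash
python3 - <<'E'
from h import *
a=viewer.camera("side");b=viewer.camera("top")
o=status.get_obs();print(o["ee_pos"],o["tcp_rot"],o["opening"],o["wrist_force"],o["torque"],o["time"])
cv2.imwrite("pics/c3.png",cv2.convertScaleAbs(np.hstack([cv2.resize(a[280:400,200:320],(400,400),interpolation=2),cv2.resize(b[200:300,180:280],(400,400),interpolation=2)]),alpha=1.5))
E
```

```text
[0.41162457 0.27819509 0.29825642] [-179.82394186   -0.23265265   76.55027621] 0.011741235338507232 [ 0.78990722 -0.92530749 -3.43473919] [-0.06398339  0.08545979  0.12962092] 5.1
```

View pics/c3.png

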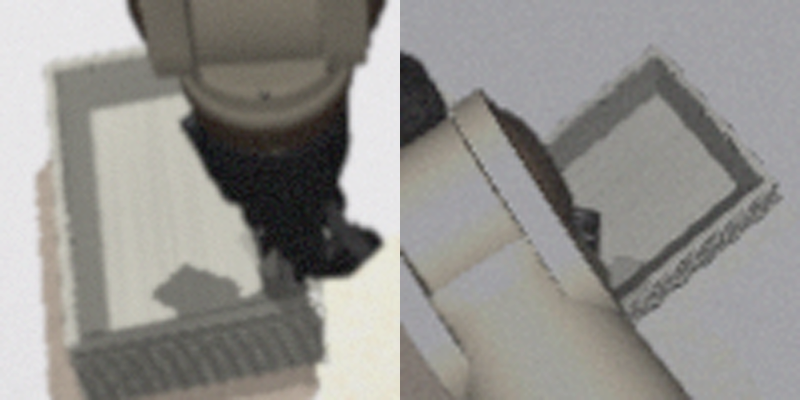

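At 6 mm of lift the pull is about 3.5 N, consistent with pivoting. The stack hasn't shifted in the picture. I continue.

move_arm --commands '[{"claw": -1,"travel": [0,0.06,-0.2],"turn": 0},{"claw": -1,"travel": [0,0.06,-0.2],"turn": 0},{"claw": -1,"travel": [0,0.06,-0.2],"turn": 0},{"claw": -1,"travel": [0,0,0],"turn": 0}]'

```text
time: 5.43
ee_pos: [0.4135, 0.2777, 0.3048]
tcp_rot: [-179.9, -0.3, 76.5]
wrist_force: [1.3, -1.3, -4.0]
opening: 0.0114
```

move_arm --commands '[{"claw": -1,"travel": [0,0.06,-0.2],"turn": 0},{"claw": -1,"travel": [0,0.06,-0.2],"turn": 0},{"claw": -1,"travel": [0,0.06,-0.2],"turn": 0},{"claw": -1,"travel": [0,0.06,-0.2],"turn": 0},{"claw": -1,"travel": [0,0,0],"turn": 0}]'

```text
time: 5.85
ee_pos: [0.4159, 0.2774, 0.3133]
tcp_rot: [-179.9, -0.3, 76.6]
wrist_force: [-0.0, -0.3, -1.9]
opening: 0.0116
```

```bash
python3 - <<'E'
from h import *
a=viewer.camera("side");b=viewer.camera("top")
cv2.imwrite("pics/side4.png",a);cv2.imwrite("pics/top4.png",b)
o=status.get_obs();print(o["ee_pos"],o["tcp_rot"],o["opening"],o["wrist_force"],o["torque"],o["time"])
cv2.imwrite("pics/c4.png",cv2.convertScaleAbs(np.hstack([cv2.resize(a[280:400,200:320],(400,400),interpolation=2),cv2.resize(b[200:300,180:280],(400,400),interpolation=2)]),alpha=1.5))
E
```

```text
[0.41582587 0.27729358 0.31275316] [-179.87546985   -0.28526661   76.55965329] 0.011440889045409785 [ 0.25599189  0.40403553 -1.60329257] [0.00348023 0.1716499  0.01534728] 5.95
```

View pics/c4.png

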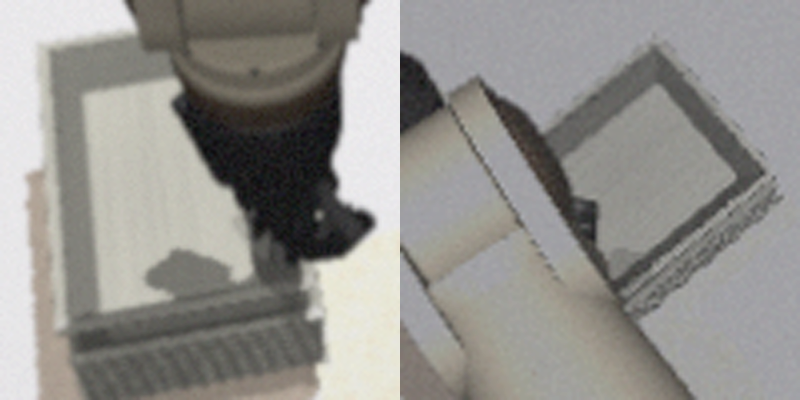

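```bash
python3 - <<'E'
from h import *
def S(u,v):return(200+u*.3-.5,280+v*.3-.5)
def T(u,v):return(180+(u-400)/4-.5,200+v/4-.5)
print("before far flange",tri(S(48,64),T(651,48)))
print("now far flange",tri(S(42,44),T(656,38)))
s0=cv2.imread("pics/side0.png");s4=cv2.imread("pics/side4.png");t0=cv2.imread("pics/top0.png");t4=cv2.imread("pics/top4.png")
k=lambda a,y,x,n:cv2.resize(a[y:y+n,x:x+n],(390,290),interpolation=2)
cv2.imwrite("pics/c5.png",cv2.convertScaleAbs(np.vstack([np.hstack([k(s0,278,200,50),k(s4,278,200,50)]),np.hstack([k(t0,200,215,40),k(t4,200,215,40)])]),alpha=1.5))
E
```

```text
before far flange (array([0.6112908 , 0.2342728 , 0.10730583]), np.float64(0.001615764665496186))
now far flange (array([0.61681297, 0.22936817, 0.11852447]), np.float64(0.0006234993409701236))
```

View pics/c5.png

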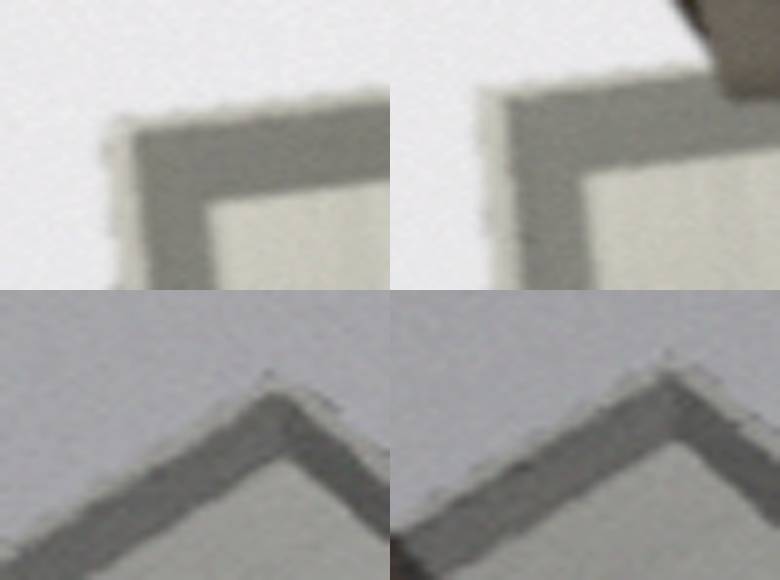

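The crops show the grip is up about 20 mm, but the far flange corner has also risen about 10 mm. The jaws straightened the pan once the oil let go. To peel it properly I reseat it along the same arc, then peel again with the jaws set slightly looser so the block can tilt.

move_arm --commands '[{"claw": -1,"travel": [0,-0.06,0.2],"turn": 0},{"claw": -1,"travel": [0,-0.06,0.2],"turn": 0},{"claw": -1,"travel": [0,-0.06,0.2],"turn": 0},{"claw": -1,"travel": [0,-0.06,0.2],"turn": 0},{"claw": -1,"travel": [0,0,0],"turn": 0}]'

```text
time: 6.37
ee_pos: [0.4132, 0.2778, 0.3039]
tcp_rot: [-179.8, -0.2, 76.6]
wrist_force: [-0.7, -1.0, -0.9]
opening: 0.0116
```

move_arm --commands '[{"claw": -1,"travel": [0,-0.06,0.2],"turn": 0},{"claw": -1,"travel": [0,-0.06,0.2],"turn": 0},{"claw": -1,"travel": [0,-0.06,0.2],"turn": 0},{"claw": -1,"travel": [0,0,0],"turn": 0}]'

```text
time: 6.7
ee_pos: [0.4116, 0.2784, 0.2985]
tcp_rot: [-179.9, -0.3, 76.6]
wrist_force: [-1.0, 1.3, 2.1]
opening: 0.0114
```

```bash
cat > look.py <<'E'
from h import *
import sys
i=sys.argv[1]
a=viewer.camera("side");b=viewer.camera("top")
cv2.imwrite(f"pics/side{i}.png",a);cv2.imwrite(f"pics/top{i}.png",b)
o=status.get_obs()
for q in("time","ee_pos","tcp_rot","opening","wrist_force","torque"):print(q,np.round(o[q],4))
s0=cv2.imread("pics/side0.png");t0=cv2.imread("pics/top0.png")
k=lambda a,y,x,n:cv2.resize(a[y:y+n,x:x+n],(390,290),interpolation=2)
cv2.imwrite(f"pics/z{i}.png",cv2.convertScaleAbs(np.vstack([np.hstack([k(s0,278,200,50),k(a,278,200,50)]),np.hstack([k(a,330,205,85),k(b,200,190,90)])]),alpha=1.5))
# far-corner rise: template shift of the far corner patch in the side view (px)
p=s0[290:318,208:232]
r=cv2.matchTemplate(a[270:330,190:250],p,cv2.TM_CCOEFF_NORMED);_,v,_,l=cv2.minMaxLoc(r)
p2=t0[203:228,228:252];r=cv2.matchTemplate(b[190:240,215:265],p2,cv2.TM_CCOEFF_NORMED);_,v2,_,m=cv2.minMaxLoc(r)
print("side shift",l[0]-18,l[1]-20,round(v,2),"top shift",m[0]-13,m[1]-13,round(v2,2))
X=np.array([.615,.238,.1]);ps=project("side",[X])[0];pt=project("top",[X])[0]
print("moved",np.round((tri(ps+[l[0]-18,l[1]-20],pt+[m[0]-13,m[1]-13])[0]-X)*1000,1))
E
python3 look.py 6
```

```text
time 6.8
ee_pos [0.4116 0.2784 0.2985]
tcp_rot [-179.8568   -0.2731   76.5729]
opening 0.0114
wrist_force [-0.5498  1.2891  1.2154]
torque [-0.0199 -0.0443  0.0711]
side shift 0 -3 0.99 top shift 0 -1 0.98
moved [ 0.3 -1.5  9.3]
```

View pics/z6.png

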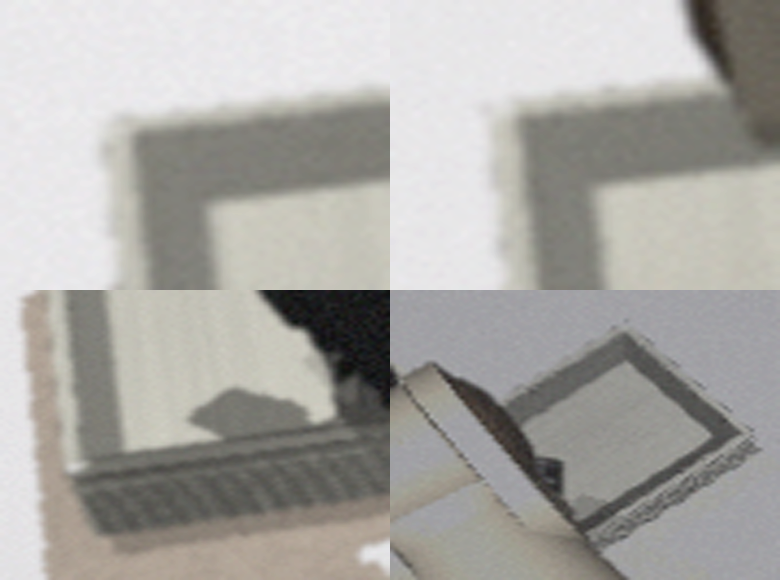

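The pan is still about 6 mm up and level, so I lower it the rest of the way.

move_arm --commands '[{"claw": -1,"travel": [0,-0.06,0.2],"turn": 0},{"claw": -1,"travel": [0,-0.06,0.2],"turn": 0},{"claw": -1,"travel": [0,0,0],"turn": 0}]'

```text
time: 7.05
ee_pos: [0.4104, 0.2786, 0.2972]
tcp_rot: [-180.0, -0.4, 76.6]
wrist_force: [-5.5, -3.0, 20.7]
opening: 0.0114
```

move_arm --commands '[{"claw": -1,"travel": [0,-0.06,0.2],"turn": 0},{"claw": -1,"travel": [0,0,0],"turn": 0},{"claw": -1,"travel": [0,0,0],"turn": 0}]'

```text
time: 7.3
ee_pos: [0.41, 0.2788, 0.2961]
tcp_rot: [180.0, -0.5, 76.6]
wrist_force: [-6.2, -3.7, 26.2]
opening: 0.0117
```

```bash
python3 look.py 7
```

```text
time 7.4
ee_pos [0.41   0.2788 0.2961]
tcp_rot [179.9632  -0.4618  76.5497]
opening 0.0114
wrist_force [-6.1273 -2.9894 26.3682]
torque [-0.7853  0.9796 -0.0547]
side shift 0 -6 0.99 top shift 0 -2 0.96
moved [ 0.5 -3.1 18.5]
```

View pics/z7.png

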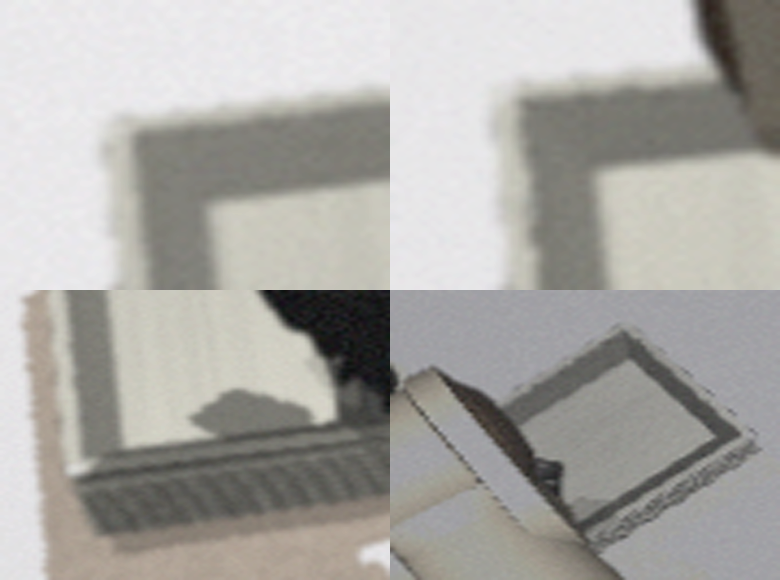

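Reseating jams at 26 N because the feet sat about 2 mm off their pockets. I back off, then free the jaws so the pan drops and centres itself.

move_arm --commands '[{"claw": -1,"travel": [0,0,-0.3],"turn": 0},{"claw": -1,"travel": [0,0,-0.3],"turn": 0},{"claw": -1,"travel": [0,0,0],"turn": 0}]'

```text
time: 7.65
ee_pos: [0.4099, 0.2787, 0.2987]
tcp_rot: [-179.9, -0.3, 76.6]
wrist_force: [-0.2, -0.1, -0.3]
opening: 0.0111
```

```bash
python3 look.py 8
```

```text
time 7.75
ee_pos [0.4098 0.2786 0.298 ]
tcp_rot [-179.8037   -0.2212   76.5576]
opening 0.0113
wrist_force [-1.5012 -0.4188  1.808 ]
torque [-0.0342  0.0842  0.0578]
side shift 0 -3 0.99 top shift 0 0 0.97
moved [-1.9 -1.3 10.9]
```

View pics/z8.png

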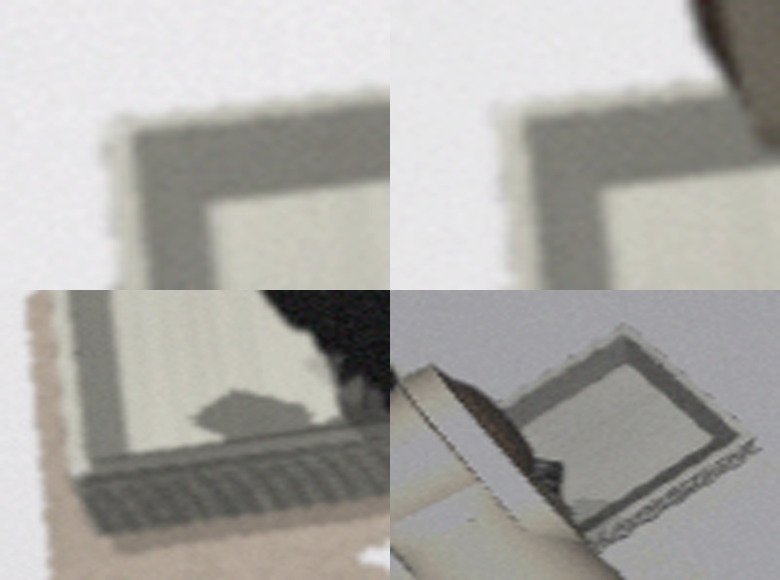

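move_arm --commands '[{"claw": -0.7,"travel": [0,0,0],"turn": 0},{"claw": -0.62,"travel": [0,0,0],"turn": 0},{"claw": -0.55,"travel": [0,0,0],"turn": 0},{"claw": -0.5,"travel": [0,0,0],"turn": 0}]'

```text
time: 8.08
ee_pos: [0.4099, 0.2787, 0.2981]
tcp_rot: [-179.8, -0.2, 76.6]
wrist_force: [0.3, -0.2, -0.3]
opening: 0.0213
```

```bash
python3 look.py 9
```

```text
time 8.1833
ee_pos [0.4099 0.2787 0.2982]
tcp_rot [-179.8297   -0.2395   76.5573]
opening 0.0219
wrist_force [0.3198 0.7778 0.6604]
torque [-0.0235  0.0254 -0.0183]
side shift 0 -2 0.99 top shift 0 0 0.98
moved [-1.3 -0.8  7.3]
```

View pics/z9.png

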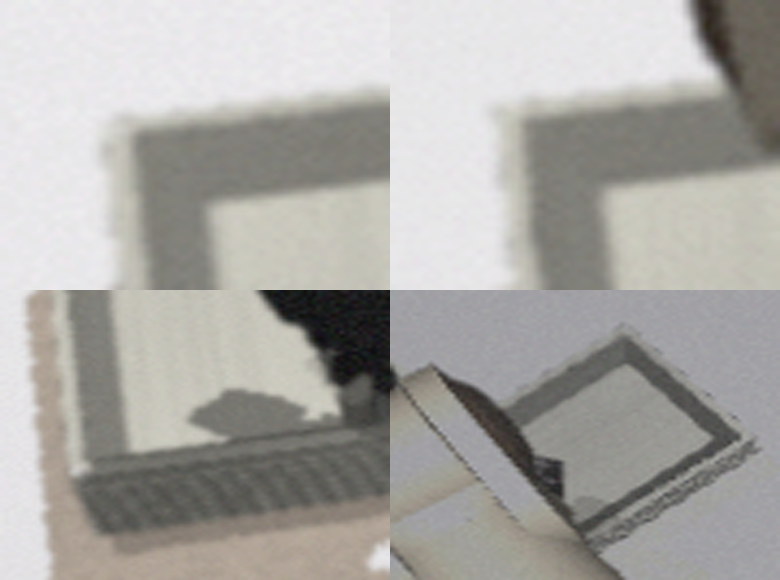

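The pan now rests level but about 4–5 mm high, so its feet are not in the pockets. I measure its lateral offset against the first picture, and check the stack too.

```bash
cat > shift.py <<'E'
from h import *
c0=np.array([500.6,257.8]);yaw=np.radians(-48.9)
ex=np.array([np.cos(yaw),np.sin(yaw)]);ey=np.array([-ex[1],ex[0]])
# floor edges usable per view (unoccluded ranges); subpixel steepest step along profiles
USE={"side":[("+x",ex,ey,75,(5,38)),("+y",ey,ex,50,(-60,60)),("-x",-ex,ey,75,(0,38))],
     "top":[("+x",ex,ey,75,(-35,35)),("+y",ey,ex,50,(0,60)),("-y",-ey,ex,50,(0,60))]}
def edges(n,img):
    g=cv2.GaussianBlur(img,(3,3),0).mean(2).astype(np.float32);out={}
    off=np.arange(-12,12.1,.5)
    for name,d,t,half,(a,b) in USE[n]:
        prof=[]
        L=[]
        for s in np.linspace(a,b,25):
            w=c0+np.outer(half+off,d)+s*t
            px=project(n,np.c_[w/1000,np.full(len(w),.071)]).astype(np.float32)
            gr=-np.gradient(cv2.remap(g,px[None,:,0],px[None,:,1],1)[0])
            k=np.argmax(gr);sl=slice(max(0,k-4),k+5);wt=np.clip(gr[sl],0,None);L.append((wt*off[sl]).sum()/wt.sum())
        out[name]=np.median(L)
    return out
def shift(i):
    A=[];B=[]
    for n in P:
        e0=edges(n,cv2.imread(f"pics/{n}0.png"));e=edges(n,cv2.imread(f"pics/{n}{i}.png"))
        cam=np.array(P[n]["xyz"])*1000;
        for name,d,t,half,_ in USE[n]:
            q=c0+half*d;sl=(q-cam[:2])/(cam[2]-71)   # apparent xy shift on plane per mm of rise
            dd=e[name]-e0[name];
            A.append([d@ex,d@ey,d@sl]);B.append(dd);print(n,name,round(dd,1))
    A=np.array(A);B=np.array(B);x=np.linalg.lstsq(A,B,rcond=None)[0];print("dx,dy(pan),dz",np.round(x,1),"res",np.round(A@x-B,1))
if __name__=="__main__":
    import sys
    for i in sys.argv[1:]:print(i);shift(i)
E
python3 shift.py 9 8 4
python3 - <<'E'
from h import *
s0=cv2.imread("pics/side0.png");s=cv2.imread("pics/side9.png");t0=cv2.imread("pics/top0.png");t=cv2.imread("pics/top9.png")
for nm,a,b,(y,x,h,w) in(("stack side left",s0,s,(385,212,18,30)),("stack side",s0,s,(385,225,18,60)),("stack top right",t0,t,(245,250,20,25))):
    p=a[y:y+h,x:x+w];r=cv2.matchTemplate(b[y-8:y+h+8,x-8:x+w+8],p,5);_,v,_,l=cv2.minMaxLoc(r);print(nm,l[0]-8,l[1]-8,round(v,3))
E
```

```text
9
side +x 6.0
side +y -1.2
side -x -13.3
top +x 1.3
top +y 0.2
top -y 0.1
dx,dy(pan),dz [ 2.4 -2.5 12.1] res [ 3.8 -0.3  5.3  1.5  0.4  0. ]
8
side +x 6.0
side +y -1.2
side -x -13.3
top +x 1.1
top +y 0.1
top -y 0.3
dx,dy(pan),dz [ 2.2 -2.6 12.4] res [ 3.8 -0.5  5.4  1.6  0.4 -0.1]
4
side +x 10.6
side +y 3.7
side -x -14.2
top +x 4.4
top +y 5.8
top -y -5.3
dx,dy(pan),dz [ 4.8  2.6 13.2] res [ 2.4 -0.1  3.3  0.9  0.2  0.1]
stack side left 0 -2 0.963
stack side 1 0 0.949
stack top right -2 2 0.929
```

```bash
sed -i 's/,("-x",-ex,ey,75,(0,38))\]/]/' shift.py; python3 shift.py 9 4 | grep -v "side\|top"
python3 - <<'E'
from h import *
s0=cv2.imread("pics/side0.png");s=cv2.imread("pics/side9.png");t0=cv2.imread("pics/top0.png");t=cv2.imread("pics/top9.png")
k=lambda a,y,x,h,w:cv2.resize(a[y:y+h,x:x+w],(395,295),interpolation=2)
cv2.imwrite("pics/st9.png",cv2.convertScaleAbs(np.vstack([np.hstack([k(s0,360,205,50,67),k(s,360,205,50,67)]),np.hstack([k(t0,225,230,50,67),k(t,225,230,50,67)])]),alpha=1.6))
E
```

```text
9
dx,dy(pan),dz [ 1.  -1.8  8.1] res [ 0.   0.  -0.   0.1  0.1]
4
dx,dy(pan),dz [ 4.   3.  10.8] res [ 0.   0.2 -0.   0.   0.2]
```

View pics/st9.png

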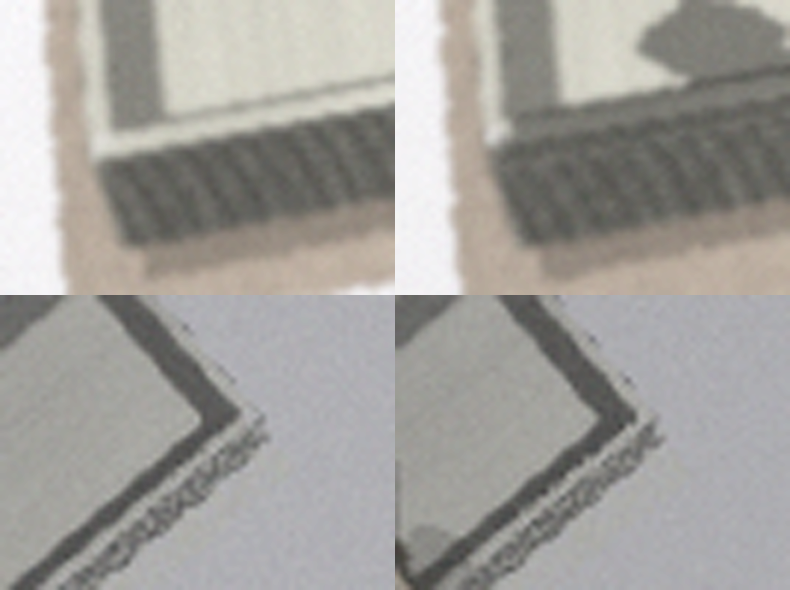

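The stack is in place. The pan is 8 mm up, standing on its feet beside the pockets, offset by (+1.0, -1.8) mm in its own frame. I regrip, shift about 2 mm along tool x, and let it drop in.

move_arm --commands '[{"claw": -0.7,"travel": [0,0,0],"turn": 0},{"claw": -1,"travel": [0,0,0],"turn": 0},{"claw": -1,"travel": [0,0,0],"turn": 0},{"claw": -1,"travel": [0.2,0.02,-0.1],"turn": 0},{"claw": -1,"travel": [0,0,0],"turn": 0}]'

```text
time: 8.6
ee_pos: [0.4106, 0.2808, 0.2994]
tcp_rot: [-179.8, -0.2, 76.6]
wrist_force: [0.6, -0.4, -2.8]
opening: 0.0114
```

```bash
python3 look.py 10; python3 shift.py 10
```

```text
time 8.7
ee_pos [0.4106 0.2806 0.2992]
tcp_rot [-179.8326   -0.2332   76.5619]
opening 0.0113
wrist_force [ 0.9724 -0.7653 -1.6801]
torque [-0.0516 -0.1301 -0.0209]
side shift 0 -2 1.0 top shift 0 0 0.98
moved [-1.3 -0.8  7.3]
10
side +x 4.5
side +y 0.6
top +x -0.1
top +y 1.6
top -y -1.1
dx,dy(pan),dz [-0.4 -0.3  7.8] res [-0.1 -0.3  0.1  0.1 -0.2]
```

Now centred to within 0.5 mm, so I lower it gently.

move_arm --commands '[{"claw": -1,"travel": [0,0.03,0.15],"turn": 0},{"claw": -1,"travel": [0,0,0.15],"turn": 0},{"claw": -1,"travel": [0,0,0.1],"turn": 0},{"claw": -1,"travel": [0,0,0],"turn": 0}]'

```text
time: 9.03
ee_pos: [0.4103, 0.2805, 0.2978]
tcp_rot: [-179.9, -0.4, 76.6]
wrist_force: [-8.7, -3.5, 19.1]
opening: 0.0114
```

move_arm --commands '[{"claw": -1,"travel": [0,0,-0.2],"turn": 0},{"claw": -0.65,"travel": [0,0,0],"turn": 0},{"claw": -0.55,"travel": [0,0,0],"turn": 0},{"claw": -0.55,"travel": [0,0,0],"turn": 0}]'

```text
time: 9.37
ee_pos: [0.4108, 0.2805, 0.297]
tcp_rot: [-179.8, -0.2, 76.6]
wrist_force: [0.2, -0.5, -0.4]
opening: 0.0189
```

```bash
python3 look.py 11; python3 shift.py 11
```

```text
time 9.4667
ee_pos [0.4108 0.2805 0.297 ]
tcp_rot [-179.8138   -0.2262   76.5595]
opening 0.0195
wrist_force [-0.1724  1.2653 -0.3475]
torque [0.0341 0.0221 0.0264]
side shift -1 -1 0.99 top shift 0 0 0.98
moved [0.4 0.1 3.2]
11
side +x 3.6
side +y 0.9
top +x -0.0
top +y 1.6
top -y -1.5
dx,dy(pan),dz [-0.2  0.3  6. ] res [-0.  -0.1  0.   0.2  0.1]
```

View pics/z11.png

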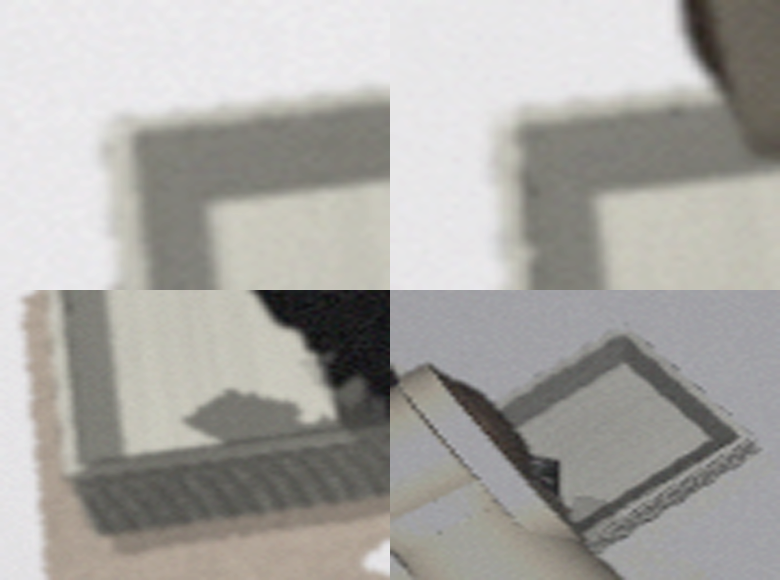

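Height fell from 8 to 6 mm, so it is partly in. I check the yaw.

```bash
cat > yaw.py <<'E'
from shift import *
import sys
def prof(n,img,d,t,half,a,b):
    g=cv2.GaussianBlur(img,(3,3),0).mean(2).astype(np.float32);off=np.arange(-12,12.1,.5);S=np.linspace(a,b,50);L=[]
    for s in S:
        w=c0+np.outer(half+off,d)+s*t
        px=project(n,np.c_[w/1000,np.full(len(w),.071)]).astype(np.float32)
        gr=-np.gradient(cv2.remap(g,px[None,:,0],px[None,:,1],1)[0]);k=np.argmax(gr);sl=slice(max(0,k-4),k+5);wt=np.clip(gr[sl],0,None);L.append((wt*off[sl]).sum()/wt.sum())
    L=np.array(L);ok=abs(L-np.median(L))<2.5;return np.degrees(np.polyfit(S[ok],L[ok],1)[0]),ok.sum()
for n,nm,d,t,half,a,b in(("side","+y",ey,ex,50,-65,65),("side","+x",ex,ey,75,5,40),("top","+x",ex,ey,75,-40,40),("top","+y",ey,ex,50,0,65),("top","-y",-ey,ex,50,-10,65)):
    r=[prof(n,cv2.imread(f"pics/{n}{i}.png"),d,t,half,a,b) for i in("0",sys.argv[1])]
    print(n,nm,"slope change deg %.2f"%(r[1][0]-r[0][0]),r[0][1],r[1][1])
E
python3 yaw.py 11; python3 yaw.py 9; python3 yaw.py 10
```

```text
side +y slope change deg -0.57 50 50
side +x slope change deg -0.22 50 50
top +x slope change deg 0.14 50 50
top +y slope change deg -0.61 50 50
top -y slope change deg 0.61 50 50
side +y slope change deg -0.44 50 50
side +x slope change deg -1.54 50 50
top +x slope change deg 0.95 50 50
top +y slope change deg -0.46 50 50
top -y slope change deg 0.43 50 50
side +y slope change deg -0.65 50 50
side +x slope change deg 0.03 50 50
top +x slope change deg 0.33 50 50
top +y slope change deg -1.08 50 50
top -y slope change deg 0.50 50 50
```

Yaw is off by about -0.5°. I regrip, raise slightly, turn and recentre, then release.

move_arm --commands '[{"claw": -0.7,"travel": [0,0,0],"turn": 0},{"claw": -1,"travel": [0,0,0],"turn": 0},{"claw": -1,"travel": [0,0,0],"turn": 0},{"claw": -1,"travel": [0,0,-0.3],"turn": 0},{"claw": -1,"travel": [-0.12,0,0],"turn": -0.5}]'

```text
time: 9.88
ee_pos: [0.4105, 0.2794, 0.3006]
tcp_rot: [-179.8, -0.3, 77.1]
wrist_force: [-0.1, 0.3, -1.6]
opening: 0.0117
```

```bash
python3 look.py 12; python3 shift.py 12;python3 yaw.py 12
```

```text
time 9.9833
ee_pos [0.4105 0.2793 0.3004]
tcp_rot [-179.8223   -0.2524   77.0906]
opening 0.0113
wrist_force [ 0.073  -0.3861 -1.9568]
torque [0.0646 0.1298 0.0387]
side shift -1 -2 0.99 top shift -1 -1 0.98
moved [0.3 1.5 9.7]
12
side +x 4.6
side +y 0.7
top +x -0.1
top +y 1.7
top -y -1.6
dx,dy(pan),dz [-0.3 -0.1  7.9] res [-0.  -0.1  0.   0.2  0.1]
side +y slope change deg -0.07 50 50
side +x slope change deg 0.41 50 50
top +x slope change deg 0.12 50 50
top +y slope change deg -0.12 50 50
top -y slope change deg -0.12 50 50
```

move_arm --commands '[{"claw": -1,"travel": [-0.02,0.03,0.1],"turn": 0},{"claw": -1,"travel": [0,0,0.1],"turn": 0},{"claw": -1,"travel": [0,0,0.1],"turn": 0},{"claw": -1,"travel": [0,0,0.1],"turn": 0},{"claw": -1,"travel": [0,0,0],"turn": 0}]'

```text
time: 10.4
ee_pos: [0.4106, 0.2791, 0.297]
tcp_rot: [-179.9, -0.3, 77.1]
wrist_force: [-2.2, -0.0, 4.8]
opening: 0.0114
```

move_arm --commands '[{"claw": -1,"travel": [0,0,0.1],"turn": 0},{"claw": -1,"travel": [0,0,0.1],"turn": 0},{"claw": -1,"travel": [0,0,0],"turn": 0}]'

```text
time: 10.65
ee_pos: [0.4103, 0.279, 0.2966]
tcp_rot: [-179.9, -0.3, 77.1]
wrist_force: [-7.7, -2.5, 17.0]
opening: 0.011
```

move_arm --commands '[{"claw": -0.65,"travel": [0,0,0],"turn": 0},{"claw": -0.55,"travel": [0,0,0],"turn": 0},{"claw": -0.55,"travel": [0,0,0],"turn": 0}]'

```text
time: 10.9
ee_pos: [0.4108, 0.2791, 0.2943]
tcp_rot: [-179.9, -0.3, 77.1]
wrist_force: [-0.9, 0.9, 0.0]
opening: 0.0193
```

```bash
python3 look.py 13; python3 shift.py 13;python3 yaw.py 13
```

```text
time 11.0
ee_pos [0.4108 0.2791 0.2941]
tcp_rot [-179.8368   -0.2394   77.0595]
opening 0.0192
wrist_force [ 0.345  -0.3216 -0.3684]
torque [-0.0079 -0.0082  0.0003]
side shift 0 -1 0.99 top shift 0 -1 0.97
moved [ 1.6 -0.7  2. ]
13
side +x 3.5
side +y 0.4
top +x 0.1
top +y 1.6
top -y -1.1
dx,dy(pan),dz [-0.1 -0.   6. ] res [ 0.   0.  -0.  -0.1 -0.1]
side +y slope change deg -0.13 50 50
side +x slope change deg -0.56 50 50
top +x slope change deg 0.13 50 50
top +y slope change deg -0.22 50 50
top -y slope change deg 0.26 50 50
```

View pics/z13.png

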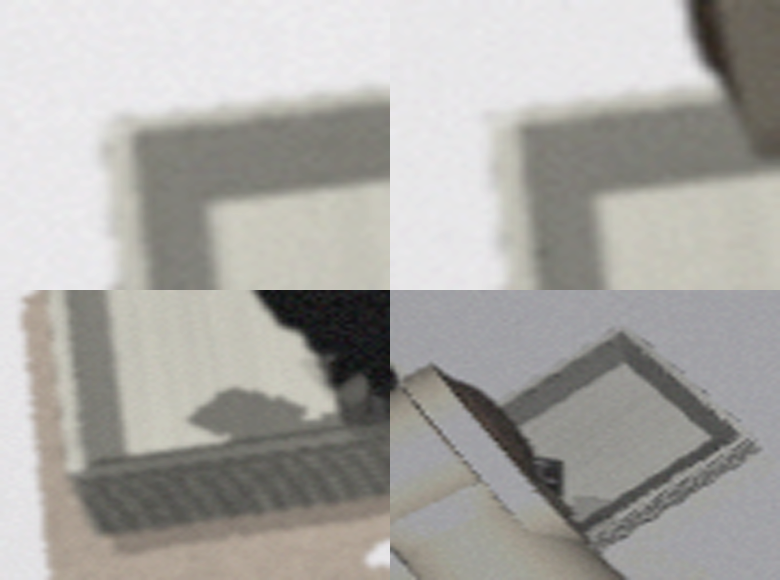

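```bash
python3 shift.py 1; python3 yaw.py 1
```

```text
1
side +x -0.0
side +y -0.1
top +x 0.0
top +y 0.1
top -y -0.0
dx,dy(pan),dz [-0.  -0.   0.1] res [ 0.   0.1 -0.  -0.1  0. ]
side +y slope change deg -0.04 50 50
side +x slope change deg -0.06 50 50
top +x slope change deg 0.12 50 50
top +y slope change deg -0.48 50 50
top -y slope change deg -0.18 50 50
```

```bash
cat > stk.py <<'E'
from h import *
import sys
# stack shift: ECC translation of stack-only patches against picture 1/0
def ecc(a,b,y,x,h,w):
    A=cv2.cvtColor(a,6)[y:y+h,x:x+w].astype(np.float32);B=cv2.cvtColor(b,6)[y:y+h,x:x+w].astype(np.float32)
    W=np.eye(2,3,dtype=np.float32)
    try:
        c,W=cv2.findTransformECC(A,B,W,cv2.MOTION_TRANSLATION,(3,200,1e-6),None,5);return np.round([W[0,2],W[1,2],c],2)
    except cv2.error as e:return None
for i in sys.argv[1:]:
    s0=cv2.imread("pics/side0.png");t0=cv2.imread("pics/top0.png");s=cv2.imread(f"pics/side{i}.png");t=cv2.imread(f"pics/top{i}.png")
    print(i,"side body",ecc(s0,s,388,216,16,74),"left",ecc(s0,s,388,216,16,22),"top body",ecc(t0,t,246,240,32,40),"ctrl cup",ecc(s0,s,375,135,55,55),"ctrl top",ecc(t0,t,205,160,40,40))
E
python3 stk.py 1 4 6 7 8 9 10 11 12 13
```

```text
1 side body [-0.02 -0.01  1.  ] left [-0.03 -0.2   0.99] top body [0.01 0.01 1.  ] ctrl cup [-0.  0.  1.] ctrl top [-0.38 -0.56  0.94]
4 side body [ 0.23 -0.01  0.99] left [0.18 0.02 0.99] top body [-0.65 -0.98  0.95] ctrl cup [-0. -0.  1.] ctrl top [-0.47 -0.76  0.9 ]
6 side body [0.25 0.04 0.99] left [ 0.25 -0.2   0.94] top body [-0.53  0.17  0.96] ctrl cup [-0.01 -0.01  1.  ] ctrl top [-0.05 -0.14  0.97]
7 side body [ 0.29 -0.01  0.98] left [0.28 0.02 0.98] top body [-0.13 -0.18  0.97] ctrl cup [-0. -0.  1.] ctrl top [0.08 0.12 0.97]
8 side body [0.19 0.04 0.99] left [ 0.32 -0.13  0.97] top body [-0.04  0.12  0.97] ctrl cup [-0.01 -0.01  1.  ] ctrl top [ 0.03 -0.02  0.98]
9 side body [ 0.13 -0.01  0.99] left [-0.25 -0.78  0.9 ] top body [0.01 0.21 0.96] ctrl cup [0. 0. 1.] ctrl top [ 0.02 -0.04  0.98]
10 side body [ 0.22 -0.01  0.99] left [ 0.01 -0.43  0.96] top body [-0.36 -0.05  0.94] ctrl cup [0.01 0.   1.  ] ctrl top [-0.08 -0.18  0.97]
11 side body [ 0.17 -0.    0.99] left [-0.15 -0.63  0.94] top body [-0.16 -0.17  0.96] ctrl cup [-0.01 -0.01  1.  ] ctrl top [-0.07 -0.16  0.97]
12 side body [ 0.15 -0.04  0.99] left [-0.04 -0.47  0.97] top body [-0.55  0.14  0.97] ctrl cup [-0.   -0.01  1.  ] ctrl top [-0.09 -0.16  0.97]
13 side body [ 0.19 -0.02  0.99] left [ 0.13 -0.22  0.96] top body [-0.14 -0.14  0.97] ctrl cup [-0.01 -0.02  1.  ] ctrl top [ 0.05 -0.03  0.98]
```

The stack has moved only about 0.2 px, or 0.4 mm. I fit the pan's full small motion, including tilt, from the same edge points.

```bash
cat > pose.py <<'E'
from shift import *
import sys
U={"side":[(ex,ey,75,(5,40)),(ey,ex,50,(-65,65))],"top":[(ex,ey,75,(-40,40)),(ey,ex,50,(0,65)),(-ey,ex,50,(-10,65))]}
def pts(n,img,d,t,half,a,b):
    g=cv2.GaussianBlur(img,(3,3),0).mean(2).astype(np.float32);off=np.arange(-14,14.1,.5);S=np.linspace(a,b,25);L=[]
    for s in S:
        w=c0+np.outer(half+off,d)+s*t
        px=project(n,np.c_[w/1000,np.full(len(w),.071)]).astype(np.float32)
        gr=-np.gradient(cv2.remap(g,px[None,:,0],px[None,:,1],1)[0]);k=np.argmax(gr);sl=slice(max(0,k-4),k+5);wt=np.clip(gr[sl],0,None);L.append((wt*off[sl]).sum()/wt.sum())
    return S,np.array(L)
def pose(i):
    A=[];B=[]
    for n in P:
        cam=np.array(P[n]["xyz"])*1000
        for d,t,h,(a,b) in U[n]:
            S,l0=pts(n,cv2.imread(f"pics/{n}0.png"),d,t,h,a,b);_,l=pts(n,cv2.imread(f"pics/{n}{i}.png"),d,t,h,a,b)
            for s,dd in zip(S,l-l0):
                q=h*d+s*t;x,y=q@ex,q@ey;sl=(c0+q-cam[:2])/(cam[2]-71);k=d@sl
                A.append([d@ex,d@ey,(d@ex)*-y+(d@ey)*x,k,k*x,k*y]);B.append(dd)
    A=np.array(A);B=np.array(B);w=np.ones(len(B),bool)
    for _ in range(4):
        x=np.linalg.lstsq(A[w],B[w],rcond=None)[0];r=A@x-B;w=abs(r)<max(1,2.5*np.std(r[w]))
    H=lambda p,q:round(x[3]+x[4]*p+x[5]*q,1)
    print(i,"dx dy",np.round(x[:2],1),"yaw %.2f"%np.degrees(x[2]),"h mid",H(0,0),"far(75,50)",H(75,50),"B(75,-50)",H(75,-50),"C(-75,50)",H(-75,50),"grip",H(-77,-56),"rms %.2f"%np.std(r[w]))
if __name__=="__main__":
    for i in sys.argv[1:]:pose(i)
E
python3 pose.py 1 4 6 7 8 9 10 11 12 13
```

```text
1 dx dy [-0.1 -0.1] yaw 0.04 h mid 0.6 far(75,50) 0.2 B(75,-50) 0.3 C(-75,50) 1.0 grip 1.1 rms 0.21
4 dx dy [3.8 2.1] yaw -0.20 h mid 18.1 far(75,50) 13.7 B(75,-50) 14.3 C(-75,50) 22.0 grip 22.7 rms 0.71
6 dx dy [1.8 0.1] yaw -0.37 h mid 7.7 far(75,50) 9.1 B(75,-50) 7.6 C(-75,50) 7.7 grip 6.2 rms 0.72
7 dx dy [ 3.9 -0.6] yaw -0.73 h mid 11.1 far(75,50) 14.4 B(75,-50) 11.6 C(-75,50) 10.6 grip 7.6 rms 0.63
8 dx dy [ 0.7 -1.7] yaw -0.46 h mid 9.0 far(75,50) 8.3 B(75,-50) 8.3 C(-75,50) 9.8 grip 9.8 rms 0.69
9 dx dy [ 0.8 -1.9] yaw -0.29 h mid 10.4 far(75,50) 8.4 B(75,-50) 7.6 C(-75,50) 13.2 grip 12.4 rms 0.74
10 dx dy [-0.6 -0.3] yaw -0.55 h mid 9.0 far(75,50) 7.8 B(75,-50) 8.4 C(-75,50) 9.6 grip 10.2 rms 0.76
11 dx dy [-0.5  0. ] yaw -0.30 h mid 8.8 far(75,50) 6.2 B(75,-50) 7.0 C(-75,50) 10.6 grip 11.5 rms 0.75
12 dx dy [-0.7 -0.1] yaw -0.14 h mid 8.4 far(75,50) 9.4 B(75,-50) 8.6 C(-75,50) 8.2 grip 7.3 rms 0.66
13 dx dy [-0.1 -0.1] yaw -0.02 h mid 7.1 far(75,50) 5.8 B(75,-50) 5.9 C(-75,50) 8.4 grip 8.5 rms 0.78
```

move_arm --commands '[{"claw": -0.7,"travel": [0,0,0],"turn": 0},{"claw": -1,"travel": [0,0,0],"turn": 0},{"claw": -1,"travel": [-0.03,-0.02,0.05],"turn": 0},{"claw": -1,"travel": [0.05,0,0.03],"turn": 0},{"claw": -1,"travel": [0,0.05,0.03],"turn": 0}]'

```text
time: 11.42
ee_pos: [0.4108, 0.2792, 0.294]
tcp_rot: [-179.8, -0.3, 77.1]
wrist_force: [-8.2, -1.7, 11.8]
opening: 0.0116
```

move_arm --commands '[{"claw": -1,"travel": [-0.1,0,0],"turn": 0},{"claw": -1,"travel": [0,-0.1,0],"turn": 0},{"claw": -1,"travel": [0.1,0,0],"turn": 0},{"claw": -1,"travel": [0,0.05,0],"turn": 0},{"claw": -1,"travel": [-0.05,0,0],"turn": 0}]'

```text
time: 11.83
ee_pos: [0.4105, 0.2789, 0.2939]
tcp_rot: [-179.9, -0.3, 77.1]
wrist_force: [-2.0, 2.3, 7.9]
opening: 0.0115
```

move_arm --commands '[{"claw": -0.65,"travel": [0,0,0],"turn": 0},{"claw": -0.55,"travel": [0,0,0],"turn": 0},{"claw": -0.55,"travel": [0,0,0],"turn": 0}]'

```text
time: 12.08
ee_pos: [0.4105, 0.2788, 0.2928]
tcp_rot: [-179.8, -0.2, 77.1]
wrist_force: [0.4, -0.4, -1.0]
opening: 0.0194
```

```bash
python3 look.py 14; python3 shift.py 14;python3 pose.py 14
```

```text
time 12.1833
ee_pos [0.4105 0.2788 0.2929]
tcp_rot [-179.8214   -0.2216   77.0605]
opening 0.0193
wrist_force [-0.1576  0.6982 -0.7962]
torque [-0.0316  0.0084  0.0143]
side shift 0 -1 0.99 top shift 0 -1 0.97
moved [ 1.6 -0.7  2. ]
14
side +x 3.6
side +y 0.3
top +x 0.1
top +y 1.7
top -y -1.0
dx,dy(pan),dz [-0.2 -0.1  6.2] res [ 0.   0.1 -0.  -0.2 -0.1]
14 dx dy [-0.4 -0.6] yaw 0.12 h mid 9.4 far(75,50) 6.9 B(75,-50) 5.8 C(-75,50) 12.9 grip 11.9 rms 0.78
```

The pan is aligned but stays about 6 mm proud, lightly wedged. I press it down once at the middle of its floor with the closed fingertips, watching the force.

move_arm --commands '[{"claw": -0.3,"travel": [0,0,-2],"turn": 0},{"claw": -0.5,"travel": [0,0,-2.5],"turn": 0},{"claw": -1,"travel": [0,3.2,0],"turn": 0},{"claw": -1,"travel": [0,3.2,0],"turn": 0},{"claw": -1,"travel": [0,3.1,0],"turn": 0}]'

```text
time: 12.6
ee_pos: [0.5043, 0.2572, 0.3386]
tcp_rot: [-179.9, -0.3, 77.1]
wrist_force: [0.2, 0.1, 1.0]
opening: -0.0002
```

move_arm --commands '[{"claw": -1,"travel": [0,0,2.5],"turn": 0},{"claw": -1,"travel": [0,0,2.5],"turn": 0},{"claw": -1,"travel": [0,0,1.8],"turn": 0},{"claw": -1,"travel": [0,0,0.6],"turn": 0},{"claw": -1,"travel": [0,0,0],"turn": 0}]'

```text
time: 13.02
ee_pos: [0.5026, 0.2575, 0.2622]
tcp_rot: [-179.7, -0.1, 77.1]
wrist_force: [-0.3, -0.1, 0.5]
opening: -0.0003
```

move_arm --commands '[{"claw": -1,"travel": [0,0,0.5],"turn": 0},{"claw": -1,"travel": [0,0,0.4],"turn": 0},{"claw": -1,"travel": [0,0,0],"turn": 0}]'

```text
time: 13.27
ee_pos: [0.503, 0.2579, 0.2553]
tcp_rot: [-179.9, -0.3, 77.1]
wrist_force: [0.0, 0.7, -0.3]
opening: 0.0002
```

move_arm --commands '[{"claw": -1,"travel": [0,0,0.3],"turn": 0},{"claw": -1,"travel": [0,0,0],"turn": 0}]'

```text
time: 13.43
ee_pos: [0.503, 0.2579, 0.2521]
tcp_rot: [-179.9, -0.3, 77.1]
wrist_force: [-0.3, 0.9, 0.1]
opening: -0.0003
```

move_arm --commands '[{"claw": -1,"travel": [0,0,0.2],"turn": 0},{"claw": -1,"travel": [0,0,0],"turn": 0}]'

```text
time: 13.6
ee_pos: [0.503, 0.2578, 0.2514]
tcp_rot: [-179.9, -0.3, 77.1]
wrist_force: [-2.4, -1.0, 8.2]
opening: 0.0001
```

Contact is at a floor height of about 78 mm, so it is standing on its feet. I jiggle while pressing lightly and watch for a drop.

move_arm --commands '[{"claw": -1,"travel": [0.1,0,0.05],"turn": 0},{"claw": -1,"travel": [0,0.1,0],"turn": 0},{"claw": -1,"travel": [-0.2,0,0],"turn": 0},{"claw": -1,"travel": [0,-0.2,0],"turn": 0},{"claw": -1,"travel": [0.2,0,0],"turn": 0}]'

```text
time: 14.02
ee_pos: [0.5026, 0.2587, 0.2514]
tcp_rot: [180.0, -0.3, 77.0]
wrist_force: [-1.1, -7.7, 10.6]
opening: 0.0
```

move_arm --commands '[{"claw": -1,"travel": [0.1,0,0],"turn": 0},{"claw": -1,"travel": [0,0.3,0],"turn": 0},{"claw": -1,"travel": [-0.4,0,0],"turn": 0},{"claw": -1,"travel": [0,-0.3,0],"turn": 0},{"claw": -1,"travel": [0.2,0.1,0],"turn": 0}]'

```text
time: 14.43
ee_pos: [0.503, 0.2575, 0.2513]
tcp_rot: [-180.0, -0.3, 77.0]
wrist_force: [-4.9, -5.3, 11.8]
opening: 0.0
```

```bash
python3 look.py 15; python3 shift.py 15
```

```text
time 14.5333
ee_pos [0.5032 0.2577 0.2513]
tcp_rot [-179.9631   -0.2924   77.0495]
opening -0.0
wrist_force [-2.4879 -3.7033 11.2843]
torque [-0.7194  0.4768  0.038 ]
side shift 11 -2 0.72 top shift 8 -9 0.39
moved [ 20.  -26.3 -36.5]
15
side +x -9.2
side +y 3.4
top +x -0.0
top +y -1.8
top -y -4.5
dx,dy(pan),dz [  0.8   5.  -16.5] res [-0.2  0.2  0.2  2.6  2.8]
```

View pics/z15.png

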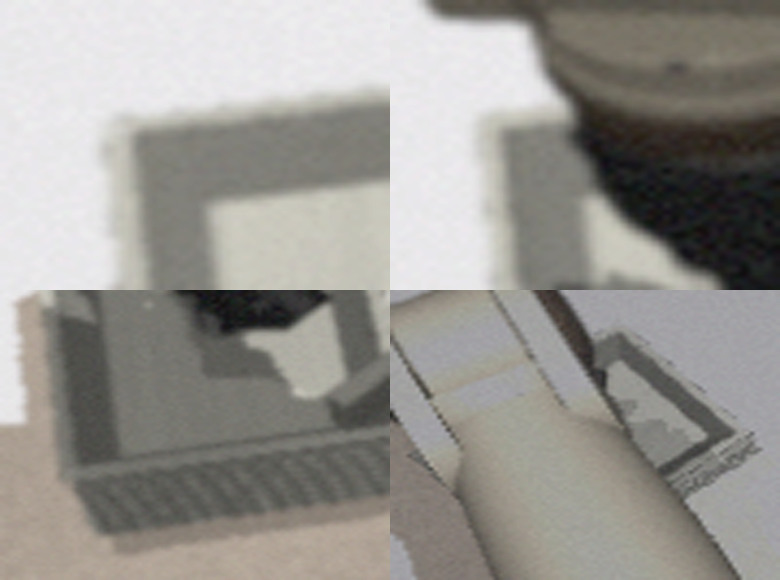

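move_arm --commands '[{"claw": -1,"travel": [0,0,-2.5],"turn": 0},{"claw": -1,"travel": [0,0,-3.2],"turn": 0},{"claw": -1,"travel": [0,-3.2,-2.5],"turn": 0},{"claw": -0.3,"travel": [0,-3.2,0],"turn": 0},{"claw": -0.3,"travel": [0,-3.1,0],"turn": 0}]'

```text
time: 14.95
ee_pos: [0.4099, 0.2788, 0.3336]
tcp_rot: [-180.0, -0.4, 77.0]
wrist_force: [-0.6, 0.5, -0.0]
opening: 0.0232
```

```bash
python3 look.py 16; python3 shift.py 16; python3 pose.py 16; python3 stk.py 16
```

```text
time 15.05
ee_pos [0.4078 0.2792 0.333 ]
tcp_rot [-179.8614   -0.327    77.1864]
opening 0.0297
wrist_force [ 0.9164  0.4814 -0.1195]
torque [ 0.0579 -0.0131  0.0039]
side shift -2 -1 1.0 top shift -1 -1 0.98
moved [1.9 2.4 5.6]
16
side +x 3.0
side +y 3.8
top +x -0.0
top +y 4.7
top -y -4.5
dx,dy(pan),dz [-0.2  3.4  5.3] res [-0. -0.  0.  0.  0.]
16 dx dy [-0.4  3. ] yaw 0.24 h mid 7.7 far(75,50) 5.2 B(75,-50) 5.6 C(-75,50) 9.8 grip 10.3 rms 0.47
16 side body [0.05 0.04 1.  ] left [ 0.03 -0.49  0.91] top body [-0.69 -0.68  0.96] ctrl cup [ 0.   -0.01  1.  ] ctrl top [-0.58 -0.73  0.94]
```

View pics/z16.png

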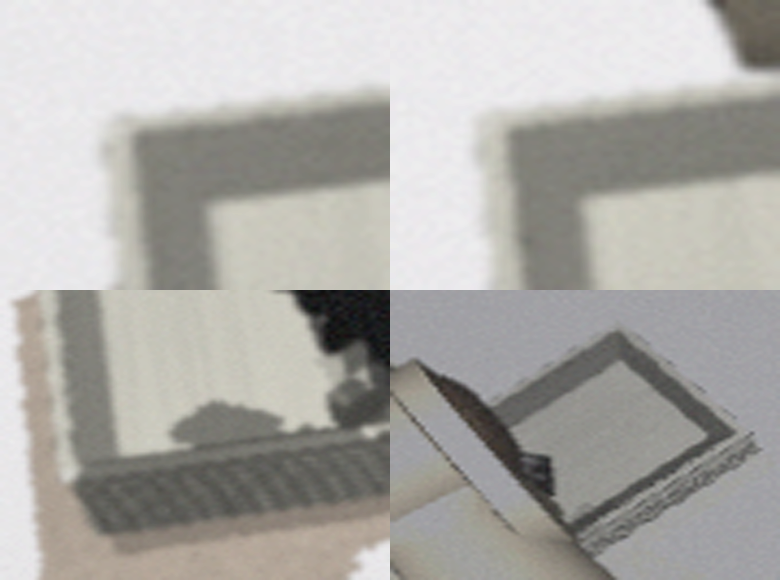

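It still isn't seated: the pressing slid it +3.4 mm in its y. I make one more careful attempt — regrip, shift back about 3.2 mm, then lower.

move_arm --commands '[{"claw": -0.3,"travel": [0.2,0.25,2.0],"turn": 0},{"claw": -0.3,"travel": [0,0,1.5],"turn": 0},{"claw": -0.6,"travel": [0,0,0.3],"turn": 0},{"claw": -1,"travel": [0,0,0],"turn": 0},{"claw": -1,"travel": [0,0,0],"turn": 0}]'

```text
time: 15.47
ee_pos: [0.4136, 0.2802, 0.2941]
tcp_rot: [-179.8, -0.2, 77.0]
wrist_force: [0.1, -0.0, -1.8]
opening: 0.0116
```

move_arm --commands '[{"claw": -1,"travel": [0,0,-0.25],"turn": 0},{"claw": -1,"travel": [-0.25,-0.18,0],"turn": 0.2},{"claw": -1,"travel": [0,0,0],"turn": 0}]'

```text
time: 15.72
ee_pos: [0.411, 0.278, 0.297]
tcp_rot: [-179.9, -0.3, 76.8]
wrist_force: [-0.7, 0.4, -2.4]
opening: 0.0117
```

```bash
python3 look.py 17; python3 shift.py 17; python3 pose.py 17;python3 yaw.py 17; python3 stk.py 17
```

```text
time 15.8167
ee_pos [0.4111 0.2782 0.2967]
tcp_rot [-179.8615   -0.2786   76.8543]
opening 0.0118
wrist_force [-0.0382 -0.5317 -1.8585]
torque [ 0.0666  0.1465 -0.0151]
side shift -1 -3 0.99 top shift 0 -1 0.97
moved [ 1.3 -1.   8.8]
17
side +x 6.5
side +y 1.4
top +x 0.4
top +y 3.5
top -y -2.5
dx,dy(pan),dz [-0.   0.6 10.6] res [ 0.   0.  -0.  -0.2 -0.2]
17 dx dy [-0.2  0.3] yaw -0.00 h mid 14.0 far(75,50) 11.5 B(75,-50) 10.5 C(-75,50) 17.6 grip 16.5 rms 0.63
side +y slope change deg -0.31 50 50
side +x slope change deg -0.50 50 50
top +x slope change deg 0.02 50 50
top +y slope change deg -1.09 50 50
top -y slope change deg 0.13 50 50
17 side body [0.16 0.03 0.99] left [ 0.23 -0.28  0.95] top body [-0.36 -0.38  0.88] ctrl cup [-0.   -0.01  1.  ] ctrl top [-0.02 -0.04  0.98]
```

move_arm --commands '[{"claw": -1,"travel": [-0.06,-0.04,0],"turn": 0},{"claw": -1,"travel": [0,0,0.1],"turn": 0},{"claw": -1,"travel": [0,0,0.1],"turn": 0},{"claw": -1,"travel": [0,0,0.1],"turn": 0},{"claw": -1,"travel": [0,0,0],"turn": 0}]'

```text
time: 16.23
ee_pos: [0.4105, 0.2777, 0.2929]
tcp_rot: [-179.8, -0.2, 76.9]
wrist_force: [-0.6, -0.6, -2.1]
opening: 0.0116
```

move_arm --commands '[{"claw": -1,"travel": [0,0,0.1],"turn": 0},{"claw": -1,"travel": [0,0,0.1],"turn": 0},{"claw": -1,"travel": [0,0,0],"turn": 0}]'

```text
time: 16.48
ee_pos: [0.4103, 0.2778, 0.292]
tcp_rot: [-179.8, -0.3, 76.9]
wrist_force: [-3.6, -0.5, 3.7]
opening: 0.0114
```

move_arm --commands '[{"claw": -1,"travel": [0,0,0.1],"turn": 0},{"claw": -1,"travel": [0,0,0.1],"turn": 0},{"claw": -1,"travel": [0,0,0],"turn": 0}]'

```text
time: 16.73
ee_pos: [0.4101, 0.2777, 0.2916]
tcp_rot: [-179.9, -0.3, 76.9]
wrist_force: [-10.7, -3.6, 16.4]
opening: 0.0113
```

```bash
python3 look.py 18; python3 shift.py 18; python3 pose.py 18;python3 stk.py 18
```

```text
time 16.8333
ee_pos [0.4101 0.2777 0.2915]
tcp_rot [-179.887    -0.3418   76.8748]
opening 0.0114
wrist_force [-9.2719 -3.1443 17.4443]
torque [-0.6834  1.603  -0.0146]
side shift -1 -1 0.99 top shift 0 0 0.98
moved [0.4 0.1 3.2]
18
side +x 4.0
side +y 0.7
top +x 0.3
top +y 1.7
top -y -1.0
dx,dy(pan),dz [0.1 0.1 6.1] res [-0.  -0.2  0.  -0.1 -0.2]
18 dx dy [-0.  -0.2] yaw -0.12 h mid 8.3 far(75,50) 6.7 B(75,-50) 5.4 C(-75,50) 11.3 grip 9.9 rms 0.70
18 side body [0.18 0.01 0.99] left [ 0.19 -0.12  0.96] top body [-0.43  0.02  0.92] ctrl cup [-0.01 -0.01  1.  ] ctrl top [0.11 0.18 0.97]
```

View pics/z18.png

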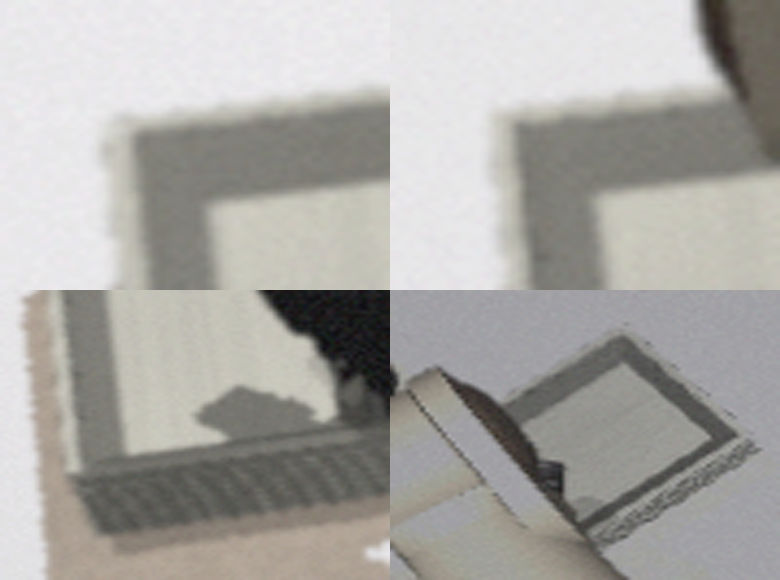

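The pan won't drop back into its pockets, so it stands at about 6 mm inside the stack. I peel from there in small increments, with the far corner resting: each time lift a few mm, then ease the jaws slightly so the pan tilts onto its far corner. First I regrip higher on the block.

move_arm --commands '[{"claw": -1,"travel": [0,0,-0.25],"turn": 0},{"claw": -0.6,"travel": [0,0,0],"turn": 0},{"claw": -0.6,"travel": [0,0,-0.65],"turn": 0},{"claw": -1,"travel": [0,0,0],"turn": 0},{"claw": -1,"travel": [0,0,0],"turn": 0}]'

```text
time: 17.25
ee_pos: [0.4105, 0.2778, 0.2991]
tcp_rot: [-179.9, -0.3, 76.9]
wrist_force: [-2.9, -0.2, 9.2]
opening: 0.0114
```

move_arm --commands '[{"claw": -1,"travel": [0,0.05,-0.2],"turn": 0},{"claw": -1,"travel": [0,0.05,-0.2],"turn": 0},{"claw": -0.73,"travel": [0,0,0],"turn": 0},{"claw": -0.72,"travel": [0,0,0],"turn": 0},{"claw": -0.72,"travel": [0,0,0],"turn": 0}]'

```text
time: 17.67
ee_pos: [0.4116, 0.2774, 0.302]
tcp_rot: [-179.8, -0.2, 76.9]
wrist_force: [-0.1, 0.2, -1.7]
opening: 0.0122
```

```bash
python3 look.py 19; python3 shift.py 19; python3 pose.py 19
```

```text
time 17.7667
ee_pos [0.4116 0.2775 0.3021]
tcp_rot [-179.8416   -0.2391   76.8586]
opening 0.0119
wrist_force [-0.4758 -0.4475 -2.1788]
torque [ 0.0944  0.0025 -0.0144]
side shift -1 -1 0.99 top shift 0 -1 0.98
moved [ 2.6 -0.2  1.5]
19
side +x 3.9
side +y 0.9
top +x 0.1
top +y 1.7
top -y -1.9
dx,dy(pan),dz [-0.1  0.4  6.5] res [-0.  -0.   0.   0.3  0.3]
19 dx dy [-0.1  0.3] yaw -0.35 h mid 8.0 far(75,50) 5.8 B(75,-50) 7.6 C(-75,50) 8.4 grip 10.3 rms 0.80
```

View pics/z19.png

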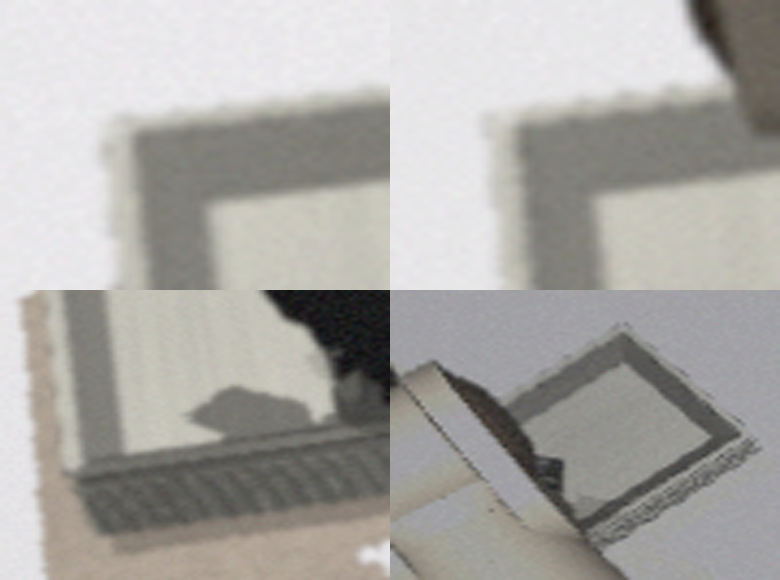

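The far corner is still at its resting height with the grip now about 4 mm higher. I keep lifting and easing the jaws together.

move_arm --commands '[{"claw": -0.72,"travel": [0,0.04,-0.15],"turn": 0},{"claw": -0.715,"travel": [0,0.04,-0.15],"turn": 0},{"claw": -0.71,"travel": [0,0.04,-0.15],"turn": 0},{"claw": -0.71,"travel": [0,0,0],"turn": 0}]'

```text
time: 18.1
ee_pos: [0.4129, 0.2772, 0.3072]
tcp_rot: [-179.9, -0.3, 76.9]
wrist_force: [0.4, 0.2, -0.3]
opening: 0.0123
```

move_arm --commands '[{"claw": -0.705,"travel": [0,0.04,-0.15],"turn": 0},{"claw": -0.7,"travel": [0,0.04,-0.15],"turn": 0},{"claw": -0.695,"travel": [0,0.04,-0.15],"turn": 0},{"claw": -0.695,"travel": [0,0,0],"turn": 0}]'

```text
time: 18.43
ee_pos: [0.4139, 0.2769, 0.3117]
tcp_rot: [-179.8, -0.3, 76.9]
wrist_force: [-2.2, 0.7, 0.3]
opening: 0.0131
```

```bash
python3 look.py 20; python3 shift.py 20; python3 pose.py 20
```

```text
time 18.5333
ee_pos [0.4139 0.2769 0.3113]
tcp_rot [-179.8347   -0.2618   76.8648]
opening 0.0129
wrist_force [-2.2774  0.9178 -0.8883]
torque [ 0.0688  0.2668 -0.0523]
side shift -1 -1 0.99 top shift 0 -1 0.98
moved [ 2.6 -0.2  1.5]
20
side +x 4.0
side +y 1.0
top +x 0.5
top +y 1.7
top -y -2.5
dx,dy(pan),dz [0.3 0.7 6. ] res [-0.   0.2  0.   0.5  0.6]
20 dx dy [ 0.2 -0. ] yaw 0.13 h mid 11.9 far(75,50) 4.7 B(75,-50) 9.9 C(-75,50) 13.8 grip 19.5 rms 0.72
```

View pics/z20.png

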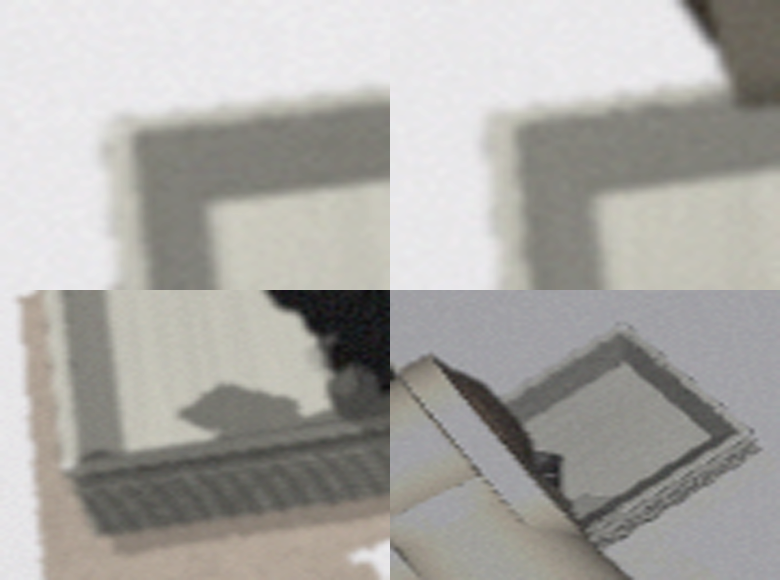

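This is a real peel: the fit gives grip +19.5 mm, side corners +10 and +14 mm, far corner +5 mm (resting). I go a little further.

move_arm --commands '[{"claw": -0.69,"travel": [0,0.04,-0.15],"turn": 0},{"claw": -0.685,"travel": [0,0.04,-0.15],"turn": 0},{"claw": -0.68,"travel": [0,0.04,-0.15],"turn": 0},{"claw": -0.68,"travel": [0,0,0],"turn": 0}]'

```text
time: 18.87
ee_pos: [0.4152, 0.2766, 0.3161]
tcp_rot: [-179.9, -0.3, 76.9]
wrist_force: [-0.6, 0.5, -0.6]
opening: 0.0138
```

```bash
python3 look.py 21; python3 pose.py 21; python3 stk.py 21
```

```text
time 18.9667
ee_pos [0.4151 0.2766 0.3158]
tcp_rot [-179.8448   -0.259    76.8589]
opening 0.0141
wrist_force [-1.8443  0.2411 -0.6668]
torque [ 0.081   0.2498 -0.0215]
side shift -1 -2 0.99 top shift 0 -1 0.98
moved [ 1.9 -0.6  5.2]
21 dx dy [0.2 0.1] yaw 0.03 h mid 13.4 far(75,50) 5.1 B(75,-50) 11.3 C(-75,50) 15.5 grip 22.2 rms 0.68
21 side body [0.18 0.03 0.99] left [-0.   -0.31  0.98] top body [-0.39 -0.65  0.91] ctrl cup [0.   0.01 1.  ] ctrl top [-0.49 -0.76  0.9 ]
```

View pics/z21.png

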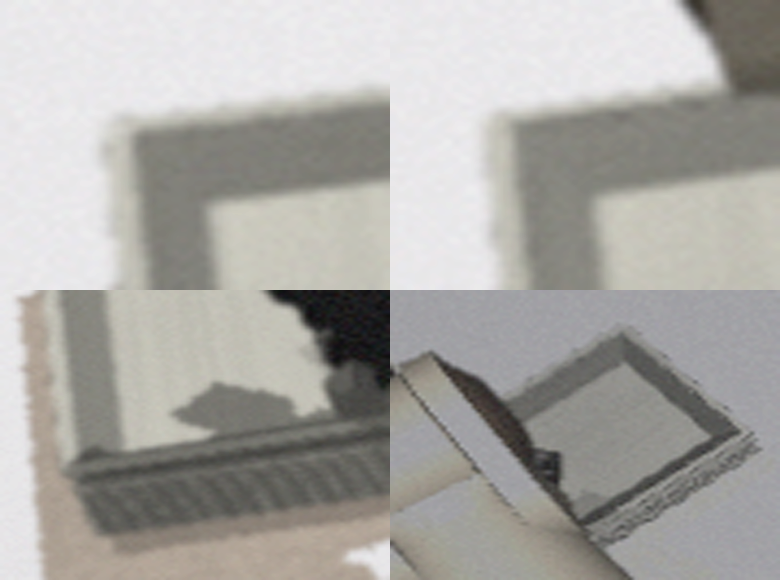

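The peel is confirmed: grip +22 mm, far corner still resting at +5 mm, stack unmoved. Now I close firmly, which also levels the pan, and lift it clear.

move_arm --commands '[{"claw": -1,"travel": [0,0,0],"turn": 0},{"claw": -1,"travel": [0,0,-0.2],"turn": 0},{"claw": -1,"travel": [0,0,-0.3],"turn": 0},{"claw": -1,"travel": [0,0,-0.4],"turn": 0},{"claw": -1,"travel": [0,0,-0.4],"turn": 0}]' --squeeze 80

```text
time: 19.38
ee_pos: [0.4152, 0.2764, 0.3291]
tcp_rot: [-179.8, -0.2, 76.8]
wrist_force: [0.1, 0.2, -1.7]
opening: 0.009
```

move_arm --commands '[{"claw": -1,"travel": [0,0,-0.8],"turn": 0},{"claw": -1,"travel": [0,0,-1],"turn": 0},{"claw": -1,"travel": [0,0,-1.5],"turn": 0},{"claw": -1,"travel": [0,0,-1.5],"turn": 0},{"claw": -1,"travel": [0,0,-1.5],"turn": 0}]'

```text
time: 19.8
ee_pos: [0.4152, 0.2761, 0.3934]
tcp_rot: [-179.9, -0.3, 76.9]
wrist_force: [0.4, -0.1, -2.1]
opening: 0.0087
```

```bash
python3 look.py 22; python3 stk.py 22; python3 - <<'E'
from h import *
a=cv2.imread("pics/side22.png")[230:420,170:370]
b=cv2.imread("pics/top22.png")[170:310,170:310]
cv2.imwrite("pics/l22.png",cv2.convertScaleAbs(np.hstack([cv2.resize(a,(400,380)),cv2.resize(b,(380,380))]),alpha=1.5))
E
```

```text
time 19.9
ee_pos [0.4154 0.2763 0.3949]
tcp_rot [179.9776  -0.4345  76.8599]
opening 0.0091
wrist_force [-0.6258  0.8955 -2.5868]
torque [ 0.0397  0.1726 -0.001 ]
side shift -7 -20 0.92 top shift -4 -8 0.97
moved [ 5.1  1.3 71.2]
22 side body [ 0.16 -0.04  0.99] left [ 0.38 -0.01  0.99] top body [-0.39  0.65  0.82] ctrl cup [-0. -0.  1.] ctrl top [-1.81 -2.58  0.63]
```

View pics/l22.png

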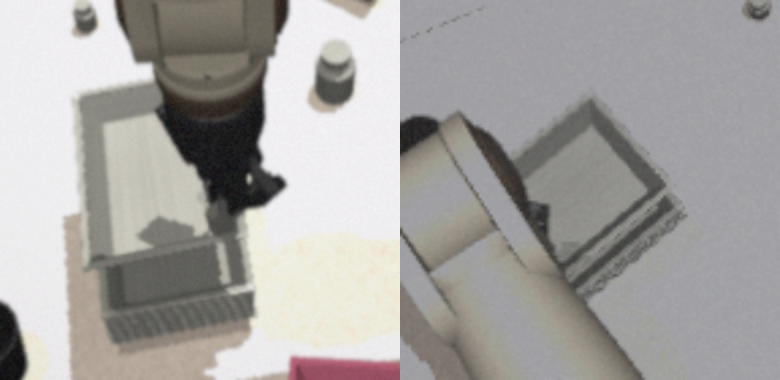

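The pan is clear and nearly level, and the stack is unmoved. I carry it over the weights to the scale at moderate speed.

move_arm --commands '[{"claw": -1,"travel": [-0.4,0.2,-1.2],"turn": 0},{"claw": -1,"travel": [-1,0.4,-1],"turn": 0},{"claw": -1,"travel": [-1.6,0.7,-0.5],"turn": 0},{"claw": -1,"travel": [-2.2,0.9,0],"turn": 0},{"claw": -1,"travel": [-2.6,1.1,0],"turn": 0}]' --squeeze 110

```text
time: 20.32
ee_pos: [0.4296, 0.1916, 0.4189]
tcp_rot: [-179.9, -0.3, 76.9]
wrist_force: [0.2, -0.3, -2.5]
opening: 0.0077
```

move_arm --commands '[{"claw": -1,"travel": [-2.8,1.2,0],"turn": 0},{"claw": -1,"travel": [-2.8,1.2,0],"turn": 0},{"claw": -1,"travel": [-2.8,1.2,0],"turn": 0},{"claw": -1,"travel": [-2.8,1.2,0],"turn": 0},{"claw": -1,"travel": [-2.8,1.2,0],"turn": 0}]'

```text
time: 20.73
ee_pos: [0.4558, 0.0404, 0.418]
tcp_rot: [-179.8, -0.2, 76.8]
wrist_force: [0.2, -0.1, -1.5]
opening: 0.0074
```

move_arm --commands '[{"claw": -1,"travel": [-2.8,1.2,0],"turn": 0},{"claw": -1,"travel": [-2.8,1.2,0],"turn": 0},{"claw": -1,"travel": [-2.8,1.2,0],"turn": 0},{"claw": -1,"travel": [-2.8,1.2,0],"turn": 0},{"claw": -1,"travel": [-2.8,1.2,0],"turn": 0}]'

```text
time: 21.15
ee_pos: [0.4822, -0.1096, 0.4172]
tcp_rot: [-179.8, -0.2, 76.8]
wrist_force: [-0.6, -0.3, -2.5]
opening: 0.0076
```

move_arm --commands '[{"claw": -1,"travel": [-2.8,1.2,0],"turn": 0},{"claw": -1,"travel": [-2.4,1.0,0],"turn": 0},{"claw": -1,"travel": [-1.6,0.6,0],"turn": 0},{"claw": -1,"travel": [-1,0.4,0],"turn": 0},{"claw": -1,"travel": [-0.4,0.1,0],"turn": -3}]'

```text
time: 21.57
ee_pos: [0.496, -0.1966, 0.4162]
tcp_rot: [-179.8, -0.2, 79.7]
wrist_force: [0.7, 0.1, -2.8]
opening: 0.0078
```

move_arm --commands '[{"claw": -1,"travel": [0,0,0],"turn": -5},{"claw": -1,"travel": [0,0,0],"turn": -6},{"claw": -1,"travel": [0,0,0],"turn": -6},{"claw": -1,"travel": [0,0,0],"turn": -6},{"claw": -1,"travel": [0,0,0],"turn": -6}]'

```text
time: 21.98
ee_pos: [0.4959, -0.1947, 0.4166]
tcp_rot: [-180.0, -0.3, 109.2]
wrist_force: [0.1, -0.5, -1.4]
opening: 0.0078
```

move_arm --commands '[{"claw": -1,"travel": [0,0,0],"turn": -6},{"claw": -1,"travel": [0,0,0],"turn": -5},{"claw": -1,"travel": [0,0,0],"turn": -4},{"claw": -1,"travel": [0,0,0],"turn": 0},{"claw": -1,"travel": [0,0,0],"turn": 0}]'

```text
time: 22.4
ee_pos: [0.4961, -0.1947, 0.4165]
tcp_rot: [179.9, -0.3, 123.7]
wrist_force: [-0.0, 0.2, -2.7]
opening: 0.0078
```

```bash
python3 look.py 23 | head -6; python3 - <<'E'
from h import *
a=cv2.imread("pics/side23.png")[60:260,240:450]
b=cv2.imread("pics/top23.png")[150:290,340:480]
cv2.imwrite("pics/l23.png",cv2.convertScaleAbs(np.hstack([cv2.resize(a,(400,380)),cv2.resize(b,(380,380))]),alpha=1.5))
E
```

```text
time 22.5
ee_pos [ 0.4962 -0.1947  0.4164]
tcp_rot [179.9303  -0.2846 123.7378]
opening 0.0077
wrist_force [-0.3345 -0.011  -1.1297]
torque [-0.1157  0.1269 -0.0131]
```

View pics/l23.png

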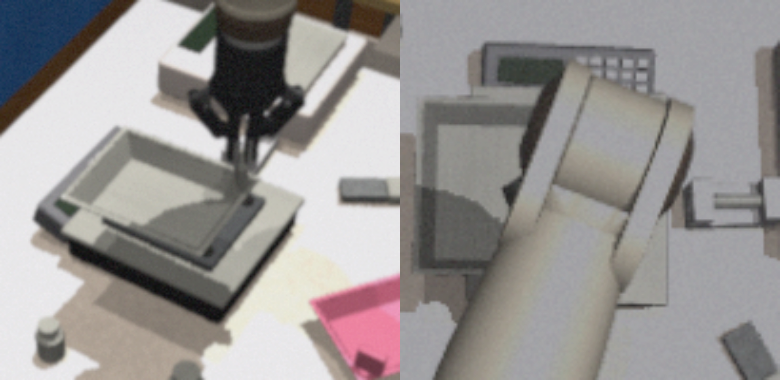

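move_arm --commands '[{"claw": -1,"travel": [-1.7,-0.7,0],"turn": 0},{"claw": -1,"travel": [-2.7,-1.2,0.3],"turn": 0},{"claw": -1,"travel": [-2.7,-1.2,0.4],"turn": 0},{"claw": -1,"travel": [-2.0,-0.9,0.3],"turn": 0},{"claw": -1,"travel": [-1.0,-0.4,0],"turn": 0}]'

```text
time: 22.92
ee_pos: [0.5161, -0.3053, 0.4044]
tcp_rot: [180.0, -0.3, 123.7]
wrist_force: [0.1, 0.3, -1.9]
opening: 0.0078
```

move_arm --commands '[{"claw": -1,"travel": [0,0,0],"turn": 0},{"claw": -1,"travel": [0,0,0],"turn": 0}]'

```text
time: 23.08
ee_pos: [0.516, -0.303, 0.4056]
tcp_rot: [179.9, -0.3, 123.8]
wrist_force: [-0.9, -1.0, -1.7]
opening: 0.0075
```

```bash
python3 look.py 24 | head -6; python3 - <<'E'
from h import *
a=cv2.imread("pics/side24.png")[90:240,250:420]
b=cv2.imread("pics/top24.png")[150:290,340:480]
cv2.imwrite("pics/s24.png",cv2.convertScaleAbs(cv2.resize(a,(680,600),interpolation=2),alpha=1.4))
cv2.imwrite("pics/t24.png",cv2.convertScaleAbs(cv2.resize(b,(560,560),interpolation=2),alpha=1.6))
E
```

```text
time 23.1833
ee_pos [ 0.516  -0.3022  0.4061]
tcp_rot [179.9081  -0.2872 123.864 ]
opening 0.0075
wrist_force [ 0.5383  0.751  -1.3819]
torque [-0.0552  0.0492  0.0186]
```

View pics/s24.png

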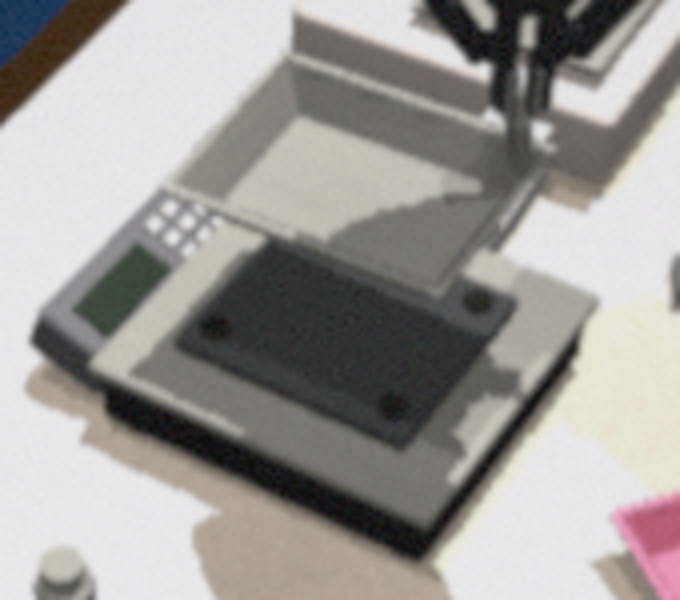

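View pics/t24.png

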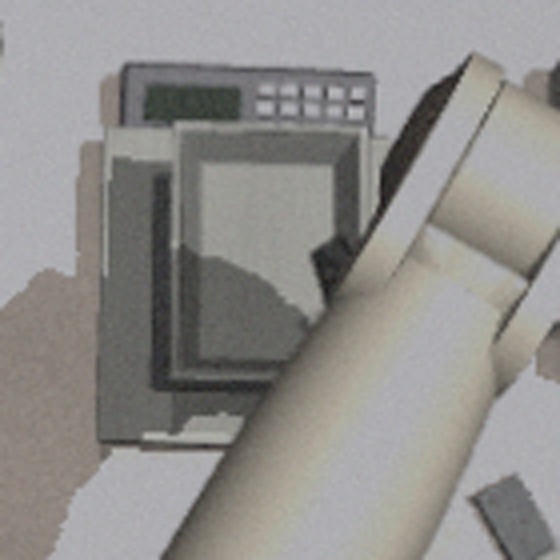

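```bash
python3 - <<'E'
from h import *
S=lambda u,v:(250+u/4-.4,90+v/4-.4)
T=lambda u,v:(340+u/4-.4,150+v/4-.4)
for n,s,t in(("flange +x+y",(163,185),(173,122)),("flange -x+y",(441,296),(173,381)),("flange +x-y",(290,53),(365,122)),("floor +x-y",(300,114),(333,164))):
    X,g=tri(S(*s),T(*t));print(n,np.round(X*1000,1),"gap %.1f"%(g*1000))
# pads of the platform in first pictures
s0=lambda u,v:(255+(u-380)/2.66-.3,120+v/4-.4);t0=lambda u,v:(355+u/4-.4,155+v/4-.4)
L=[]
for s,t in(((570,108),(261,182)),((510,209),(119,177)),((684,182),(261,347)),((627,288),(118,343))):
    X,g=tri(s0(*s),t0(*t));L.append(X);print("pad",np.round(X*1000,1),"%.1f"%(g*1000))
print("centre",np.mean(L,0))
tt=plane("top",[t0(*t) for t in((261,182),(119,177),(261,347),(118,343))],.074);ss=plane("side",[s0(*t) for t in((570,108),(510,209),(684,182),(627,288))],.074);print(tt.mean(0),ss.mean(0))
E
```

```text
flange +x+y [ 685.6 -182.   192.7] gap 2.0
flange -x+y [ 496.5 -177.7  197.2] gap 2.0
flange +x-y [ 683.1 -322.5  196.6] gap 7.6
floor +x-y [ 660.7 -301.6  171.9] gap 2.3
pad [ 658.1 -308.6   73.1] 0.7
pad [ 661.3 -198.3   72.3] 0.8
pad [ 528.8 -305.1   71.4] 0.3
pad [ 531.9 -195.2   71.1] 0.5
centre [ 0.59503286 -0.25178075  0.07195926]
[ 0.59475729 -0.25145609  0.074     ] [ 0.59395467 -0.24996294  0.074     ]
```

The pan is held about 9–10 cm over the platform, at about (0.590, -0.251) against the platform's (0.595, -0.251). I refine the pose and level from corner points picked in both views.

```bash
python3 - <<'E'
from h import *
a=cv2.imread("pics/side24.png");b=cv2.imread("pics/top24.png")
def z(im,y,x,h,w,f):return cv2.convertScaleAbs(cv2.resize(im[y:y+h,x:x+w],None,fx=f,fy=f,interpolation=2),alpha=1.5)
cv2.imwrite("pics/zs24.png",z(a,98,286,70,105,7.5))
cv2.imwrite("pics/zt24.png",z(b,174,376,76,62,7.5))
E
```

```text
(no output)
```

View pics/zs24.png

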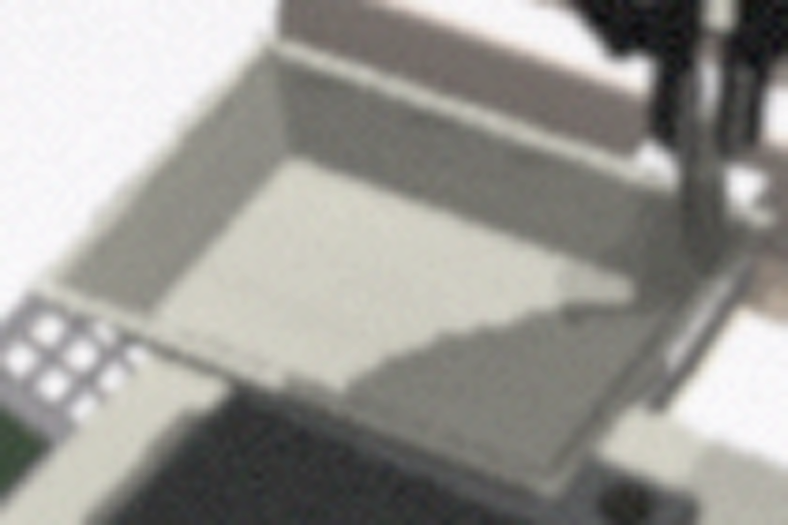

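View pics/zt24.png

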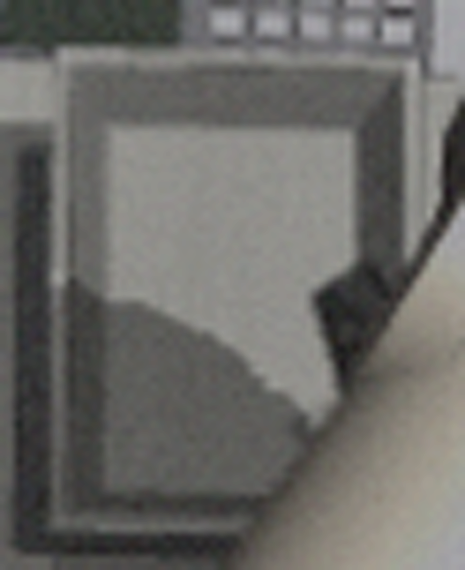

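```bash
cat > fit.py <<'E'
from h import *
from scipy.optimize import least_squares
def fit(obs):
    M=np.array([o[1] for o in obs],float)/1000
    def f(p):
        X=R.from_euler("xyz",p[3:],degrees=True).apply(M)+p[:3]
        return np.concatenate([project(o[0],[x])[0]-o[2] for o,x in zip(obs,X)])
    r=least_squares(f,[.59,-.25,.17,0,0,0],loss="soft_l1",f_scale=.5,x_scale=[.01,.01,.01,1,1,1])
    J=np.linalg.inv(r.jac.T@r.jac)**1 if 0 else np.linalg.inv(r.jac.T@r.jac)
    print("xyz",np.round(r.x[:3]*1000,1),"rpy",np.round(r.x[3:],2),"sd(1/2px)",np.round(np.sqrt(np.diag(J))*.5*np.array([1000]*3+[1]*3),2));print(np.round(f(r.x).reshape(-1,2),1).tolist())
    return r.x
E
python3 - <<'E'
from fit import *
S=lambda u,v:np.array([286+u/7.5-.43,98+v/7.5-.43]);T=lambda u,v:np.array([376+u/7.5-.43,174+v/7.5-.43])
o=[("side",(96,-71,30),S(270,40)),("side",(96,71,30),S(38,288)),("side",(-96,71,30),S(548,497)),("side",(75,-50,1),S(295,158)),
("top",(96,71,30),T(60,50)),("top",(96,-71,30),T(416,58)),("top",(-96,71,30),T(53,527)),("top",(75,50,1),T(108,127)),("top",(75,-50,1),T(355,127)),("top",(-75,50,1),T(104,492))]
fit(o)
E
```

```text
xyz [ 588.8 -252.5  166. ] rpy [-2.46  3.03 -2.36] sd(1/2px) [0.91 0.92 1.65 0.94 0.75 0.4 ]
[[-0.4, -0.4], [-1.3, 0.3], [1.0, -0.2], [-0.4, 0.5], [0.0, -0.5], [1.3, 0.2], [-0.3, 0.3], [0.0, -0.5], [1.0, 0.7], [-0.3, 0.4]]
```

```bash
cat > lines.py <<'E'
from fit import *
def line(g,p,q,pol,w=2.5):
    p=np.array(p,float);q=np.array(q,float);t=(q-p)/np.linalg.norm(q-p);n=np.array([-t[1],t[0]]);off=np.arange(-w,w+.01,.1);L=[]
    for s in np.linspace(.08,.92,60):
        c=p+s*(q-p);px=(c+off[:,None]*n).astype(np.float32)
        gr=np.gradient(cv2.remap(g,px[None,:,0],px[None,:,1],cv2.INTER_CUBIC)[0])*pol
        k=np.argmax(gr);sl=slice(max(0,k-8),k+9);wt=np.clip(gr[sl],0,None)
        if wt.sum()>0:L.append(c+n*(wt*off[sl]).sum()/wt.sum())
    v=cv2.fitLine(np.array(L,np.float32),cv2.DIST_HUBER,0,.01,.01).ravel();d=np.array(L)-v[2:];r=d@np.array([-v[1],v[0]])
    return v,np.round(np.std(r),2)
def inter(a,b):
    s=np.linalg.solve(np.c_[a[:2],-b[:2]],b[2:]-a[2:]);return a[2:]+s[0]*a[:2]
E
python3 - <<'E'
from lines import *
ga=cv2.imread("pics/side24.png").mean(2).astype(np.float32);gb=cv2.imread("pics/top24.png").mean(2).astype(np.float32)
S=lambda u,v:np.array([286+u/7.5-.43,98+v/7.5-.43]);T=lambda u,v:np.array([376+u/7.5-.43,174+v/7.5-.43])
# rim inner edge (bright flange / dark wall), floor edges (bright floor / dark wall)
# polarity: n = left-normal (-ty,tx); pol=+1 if brighter along +n
def L(g,C,p,q,pol):
    v,r=line(g,C(*p),C(*q),pol);print(p,q,np.round(v[2:],1),"rms",r);return v
print("side")
rx=L(ga,S,(65,290),(275,60),-1)      # +x rim inner: flange bright up-left. 
ry=L(ga,S,(285,55),(630,170),-1)   # -y rim inner, bright above
fx=L(ga,S,(165,305),(290,165),1)    # floor +x edge, floor to lower right
fy=L(ga,S,(300,160),(560,255),1)     # floor -y edge, floor below
print("top")
tx=L(gb,T,(85,69),(400,69),-1)
ty=L(gb,T,(75,80),(70,270),1)
gx=L(gb,T,(115,126),(350,126),1)
gy=L(gb,T,(108,135),(105,285),-1)
gy2=L(gb,T,(355,135),(357,255),1)
gm=L(gb,T,(110,493),(265,493),-1)
tm=L(gb,T,(75,511),(240,511),1)
ty2=L(gb,T,(402,80),(404,245),-1)
def dist(o):pass
from scipy.optimize import least_squares
def mk(t,z1=29.5,z0=1):
    a=89.5;b=64.5;e=[("side",rx,(a,-b,z1),(a,b,z1)),("side",ry,(a,-b,z1),(-a,-b,z1)),("side",fx,(75,-50,z0),(75,50,z0)),("side",fy,(75,-50,z0),(-75,-50,z0)),
    ("top",tx,(a,-b,z1),(a,b,z1)),("top",ty,(a,b,z1),(0,b,z1)),("top",ty2,(a,-b,z1),(0,-b,z1)),("top",gx,(75,-50,z0),(75,50,z0)),("top",gy,(75,50,z0),(0,50,z0)),("top",gy2,(75,-50,z0),(0,-50,z0)),("top",gm,(-75,50,z0),(-75,-10,z0)),("top",tm,(-a,b,z1),(-a,0,z1))]
    return e
E=mk(0)
def f(p):
    Q=R.from_euler("xyz",p[3:],degrees=True);o=[]
    for n,v,a,b in E:
        for m in(.15,.85):
            X=Q.apply((np.array(a)*(1-m)+np.array(b)*m)/1000)+p[:3];d=project(n,[X])[0]-v[2:];o.append(d@np.array([-v[1],v[0]]))
    return np.array(o)
r=least_squares(f,[.59,-.25,.17,0,0,0],loss="soft_l1",f_scale=.4,x_scale=[.01,.01,.01,1,1,1])
print("xyz",np.round(r.x[:3]*1000,1),"rpy",np.round(r.x[3:],2));print(np.round(f(r.x),1).tolist())
J=np.linalg.inv(r.jac.T@r.jac);print("sd",np.round(np.sqrt(np.diag(J))*.4*[1000,1000,1000,1,1,1],2))
E
```

```text
side
(65, 290) (275, 60) [310.  116.3] rms 0.23
(285, 55) (630, 170) [346.3 113.3] rms 0.19
(165, 305) (290, 165) [316.4 127.3] rms 0.22
(300, 160) (560, 255) [342.3 124.9] rms 0.19
top
(85, 69) (400, 69) [409.9 182.3] rms 0.27
(75, 80) (70, 270) [384.5 195.5] rms 0.05
(115, 126) (350, 126) [407.6 190.6] rms 0.12
(108, 135) (105, 285) [389.9 201.2] rms 0.17
(355, 135) (357, 255) [422.9 199.4] rms 0.09
(110, 493) (265, 493) [400.3 239.3] rms 0.37
(75, 511) (240, 511) [397.9 242.8] rms 0.55
(402, 80) (404, 245) [429.4 200.2] rms 0.07
xyz [ 589.4 -250.9  167.6] rpy [-4.09  2.71 -1.86]
[0.1, 0.4, -0.2, -0.2, -0.4, -0.1, 0.2, 0.2, 0.3, 0.1, 0.2, 0.0, -0.2, 0.1, -0.3, -0.2, -0.8, -0.8, -0.5, -0.5, 0.5, 0.5, -0.9, -0.1]
sd [0.79 0.93 1.62 1.31 0.65 0.63]
```

The line fit says the pan droops about 4–5° toward the far corner, because the shallow grip yields. Plenty of time is left, so I look for a free patch of table to rest it level and take a deeper grip.

```bash
python3 - <<'E'
from h import *
b=cv2.imread("pics/top24.png");b=cv2.convertScaleAbs(b,alpha=1.4)
for x in np.arange(0,.81,.1):
    for y in np.arange(-.7,.51,.1):
        p=project("top",[[x,y,0]])[0].astype(int);cv2.circle(b,tuple(int(v) for v in p),1,(0,255,255),-1)
        if abs((round(y*10))%2)==0:cv2.putText(b,f"{x:.1f},{y:.1f}",tuple(int(v) for v in p),0,.28,(0,0,255),1)
cv2.imwrite("pics/g24.png",b)
E
```

```text
(no output)
```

View pics/g24.png

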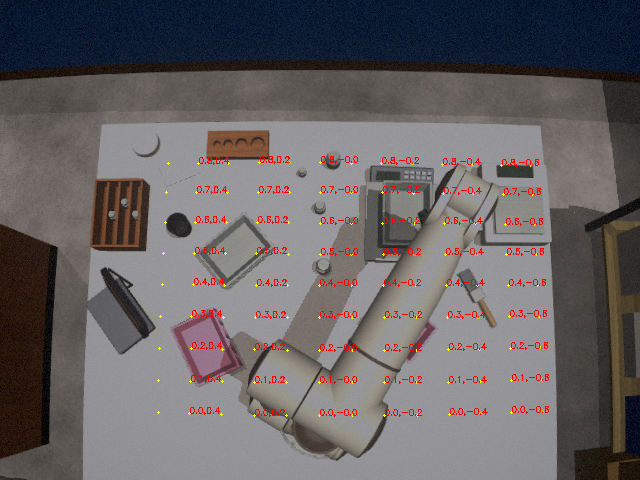

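Free patch: around (0.33, 0.09), in front of the robot, with the pan's long side along y. I work out the shifts in tool axes.

```bash
python3 - <<'E'
import numpy as np
y=123.8;d=np.array([-.241,.470]);u=d/np.linalg.norm(d)
sp=[1.5,2.5,3.2]+[3.5]*11+[3.1,2.3,1.4];print(sum(sp))
for s in sp:
    a=np.radians(y);x=np.array([np.cos(a),np.sin(a)]);w=np.array([np.sin(a),-np.cos(a)])
    print([round(s*u@x,1),round(s*u@w,1)],end=" ");y-=4
print(y)
E
```

```text
52.5
[np.float64(1.5), np.float64(0.2)] [np.float64(2.5), np.float64(0.1)] [np.float64(3.2), np.float64(-0.1)] [np.float64(3.5), np.float64(-0.3)] [np.float64(3.5), np.float64(-0.6)] [np.float64(3.4), np.float64(-0.8)] [np.float64(3.3), np.float64(-1.0)] [np.float64(3.3), np.float64(-1.3)] [np.float64(3.2), np.float64(-1.5)] [np.float64(3.1), np.float64(-1.7)] [np.float64(2.9), np.float64(-1.9)] [np.float64(2.8), np.float64(-2.1)] [np.float64(2.6), np.float64(-2.3)] [np.float64(2.5), np.float64(-2.5)] [np.float64(2.0), np.float64(-2.4)] [np.float64(1.4), np.float64(-1.8)] [np.float64(0.8), np.float64(-1.2)] 55.8
```

move_arm --commands '[{"claw": -1,"travel": [1.5,0.2,0],"turn": 4},{"claw": -1,"travel": [2.5,0.1,0],"turn": 4},{"claw": -1,"travel": [3.2,-0.1,0],"turn": 4},{"claw": -1,"travel": [3.5,-0.3,0],"turn": 4},{"claw": -1,"travel": [3.5,-0.6,0],"turn": 4}]'

```text
time: 23.6
ee_pos: [0.4495, -0.1741, 0.4067]
tcp_rot: [180.0, -0.3, 103.7]
wrist_force: [0.7, -0.0, -2.1]
opening: 0.0075
```

move_arm --commands '[{"claw": -1,"travel": [3.4,-0.8,0],"turn": 4},{"claw": -1,"travel": [3.3,-1.0,0],"turn": 4},{"claw": -1,"travel": [3.3,-1.3,0],"turn": 4},{"claw": -1,"travel": [3.2,-1.5,0],"turn": 4},{"claw": -1,"travel": [3.1,-1.7,0],"turn": 4}]'

```text
time: 24.02
ee_pos: [0.3692, -0.0178, 0.4078]
tcp_rot: [-180.0, -0.3, 83.7]
wrist_force: [0.4, 0.7, -1.9]
opening: 0.0073
```

move_arm --commands '[{"claw": -1,"travel": [2.9,-1.9,0],"turn": 4},{"claw": -1,"travel": [2.8,-2.1,0],"turn": 4},{"claw": -1,"travel": [2.6,-2.3,0],"turn": 4},{"claw": -1,"travel": [2.5,-2.5,0],"turn": 4},{"claw": -1,"travel": [2.0,-2.4,0],"turn": 4}]'

```text
time: 24.43
ee_pos: [0.2907, 0.134, 0.4088]
tcp_rot: [-179.8, -0.3, 63.7]
wrist_force: [1.1, 0.7, -1.0]
opening: 0.0071
```

move_arm --commands '[{"claw": -1,"travel": [1.4,-1.8,0.8],"turn": 4},{"claw": -1,"travel": [0.8,-1.2,1.5],"turn": 4},{"claw": -1,"travel": [0,0,2],"turn": 6},{"claw": -1,"travel": [0,0,2],"turn": 6},{"claw": -1,"travel": [0,0,1.5],"turn": 6}]'

```text
time: 24.85
ee_pos: [0.2752, 0.1668, 0.3293]
tcp_rot: [-179.7, -0.1, 37.7]
wrist_force: [-0.2, 0.1, -1.7]
opening: 0.0077
```

```bash
python3 look.py 25 | head -5; python3 - <<'E'
from h import *
a=cv2.imread("pics/side25.png")[170:430,180:560];b=cv2.imread("pics/top25.png")[190:430,190:430]
cv2.imwrite("pics/l25.png",cv2.convertScaleAbs(np.hstack([cv2.resize(a,(430,370)),cv2.resize(b,(370,370))]),alpha=1.5))
E
```

```text
time 24.95
ee_pos [0.2752 0.1663 0.3288]
tcp_rot [-1.796776e+02  2.330000e-02  3.783490e+01]
opening 0.0075
wrist_force [-0.5712  0.133  -1.2188]
```

View pics/l25.png

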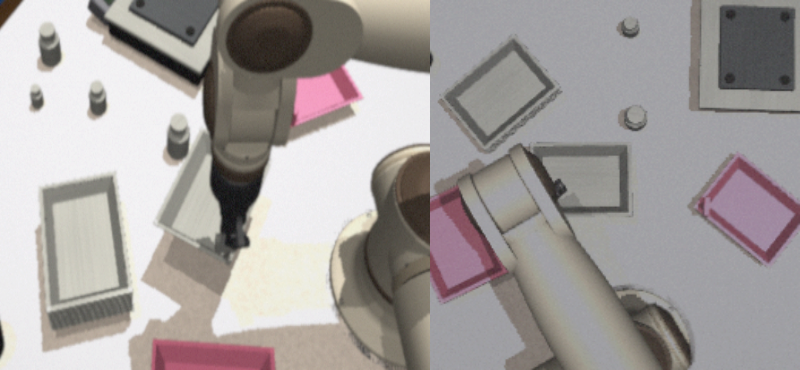

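There is about 3 cm of clearance to weight_a. Down to the table.

move_arm --commands '[{"claw": -1,"travel": [0,0,2.2],"turn": 0},{"claw": -1,"travel": [0,0,2.2],"turn": 0},{"claw": -1,"travel": [0,0,1.6],"turn": 0},{"claw": -1,"travel": [0,0,0.8],"turn": 0},{"claw": -1,"travel": [0,0,0.5],"turn": 0}]'

```text
time: 25.37
ee_pos: [0.2761, 0.1667, 0.2576]
tcp_rot: [-179.7, -0.1, 38.0]
wrist_force: [0.5, -0.3, -1.1]
opening: 0.0075
```

move_arm --commands '[{"claw": -1,"travel": [0,0,0.5],"turn": 0},{"claw": -1,"travel": [0,0,0.4],"turn": 0},{"claw": -1,"travel": [0,0,0.4],"turn": 0}]' --squeeze 40

```text
time: 25.62
ee_pos: [0.2766, 0.1669, 0.2451]
tcp_rot: [-179.7, -0.2, 37.9]
wrist_force: [-0.3, 1.7, 0.2]
opening: 0.0076
```

move_arm --commands '[{"claw": -1,"travel": [0,0,0.5],"turn": 0},{"claw": -1,"travel": [0,0,0.2],"turn": 0},{"claw": -0.6,"travel": [0,0,0],"turn": 0},{"claw": -0.5,"travel": [0,0,0],"turn": 0},{"claw": -0.5,"travel": [0,0,0.5],"turn": 0}]'

```text
time: 26.03
ee_pos: [0.2766, 0.1669, 0.2331]
tcp_rot: [-179.7, -0.2, 37.9]
wrist_force: [0.4, 0.1, 1.5]
opening: 0.0213
```

move_arm --commands '[{"claw": -0.5,"travel": [0,0,0.6],"turn": 0},{"claw": -0.5,"travel": [0,0,0.6],"turn": 0},{"claw": -0.5,"travel": [0,0,0],"turn": 0}]'

```text
time: 26.28
ee_pos: [0.2759, 0.1666, 0.2188]
tcp_rot: [-179.7, 0.0, 37.9]
wrist_force: [-0.1, 0.4, 0.8]
opening: 0.0211
```

move_arm --commands '[{"claw": -0.65,"travel": [0,0,0],"turn": 0},{"claw": -1,"travel": [0,0,0],"turn": 0},{"claw": -1,"travel": [0,0,0],"turn": 0},{"claw": -1,"travel": [0,0,0],"turn": 0}]' --squeeze 90

```text
time: 26.62
ee_pos: [0.2763, 0.1668, 0.2205]
tcp_rot: [-179.7, -0.1, 37.9]
wrist_force: [-0.5, -0.3, -0.9]
opening: 0.0106
```

move_arm --commands '[{"claw": -1,"travel": [0,0,-0.6],"turn": 0},{"claw": -1,"travel": [0,0,-1.5],"turn": 0},{"claw": -1,"travel": [0,0,-2.5],"turn": 0},{"claw": -1,"travel": [0,0,-3],"turn": 0},{"claw": -1,"travel": [0,0,-3],"turn": 0}]'

```text
time: 27.03
ee_pos: [0.2761, 0.1662, 0.3278]
tcp_rot: [-179.7, -0.1, 37.9]
wrist_force: [0.7, 0.3, -2.3]
opening: 0.0102
```

Firmer grip now: 10.2 mm opening at 90 N. I carry it back to the scale.

```bash
python3 - <<'E'
import numpy as np
y=37.9;d=np.array([.2455,-.469]);u=d/np.linalg.norm(d);print(np.linalg.norm(d))
sp=[1.5,2.5,3.2]+[3.5]*11+[3.2,2.5,1.5]
p=np.zeros(2)
for i,s in enumerate(sp):
    a=np.radians(y);x=np.array([np.cos(a),np.sin(a)]);w=np.array([np.sin(a),-np.cos(a)])
    q=[round(s*u@x,1),round(s*u@w,1)];p+=q[0]*x+q[1]*w;print([float(v) for v in q],end=" ");y+=4.2
print(y,p,d*100)
E
```

```text
0.5293687278258888
[-0.3, 1.5] [-0.6, 2.4] [-1.0, 3.0] [-1.4, 3.2] [-1.6, 3.1] [-1.8, 3.0] [-2.0, 2.9] [-2.2, 2.7] [-2.4, 2.5] [-2.6, 2.3] [-2.8, 2.1] [-2.9, 1.9] [-3.1, 1.7] [-3.2, 1.5] [-3.0, 1.1] [-2.4, 0.7] [-1.5, 0.3] 109.30000000000004 [ 24.34657067 -46.90525343] [ 24.55 -46.9 ]
```

move_arm --commands '[{"claw": -1,"travel": [-0.3,1.5,-2],"turn": -4.2},{"claw": -1,"travel": [-0.6,2.4,-2],"turn": -4.2},{"claw": -1,"travel": [-1.0,3.0,-1.5],"turn": -4.2},{"claw": -1,"travel": [-1.4,3.2,-1],"turn": -4.2},{"claw": -1,"travel": [-1.6,3.1,0],"turn": -4.2}]'

```text
time: 27.45
ee_pos: [0.342, 0.0391, 0.3934]
tcp_rot: [-179.9, -0.3, 59.1]
wrist_force: [0.8, 0.7, -2.2]
opening: 0.0104
```

move_arm --commands '[{"claw": -1,"travel": [-1.8,3.0,0],"turn": -4.2},{"claw": -1,"travel": [-2.0,2.9,0],"turn": -4.2},{"claw": -1,"travel": [-2.2,2.7,0],"turn": -4.2},{"claw": -1,"travel": [-2.4,2.5,0],"turn": -4.2},{"claw": -1,"travel": [-2.6,2.3,0],"turn": -4.2}]'

```text
time: 27.87
ee_pos: [0.4235, -0.1158, 0.3901]
tcp_rot: [-179.9, -0.3, 80.0]
wrist_force: [1.0, 0.1, -1.6]
opening: 0.0103
```

move_arm --commands '[{"claw": -1,"travel": [-2.8,2.1,0],"turn": -4.2},{"claw": -1,"travel": [-2.9,1.9,0],"turn": -4.2},{"claw": -1,"travel": [-3.1,1.7,0],"turn": -4.2},{"claw": -1,"travel": [-3.2,1.5,0],"turn": -4.2},{"claw": -1,"travel": [-3.0,1.1,0],"turn": -4.2}]'

```text
time: 28.28
ee_pos: [0.5021, -0.2693, 0.3887]
tcp_rot: [-179.9, -0.3, 101.0]
wrist_force: [0.2, 0.2, -1.8]
opening: 0.0105
```

move_arm --commands '[{"claw": -1,"travel": [-2.4,0.7,0],"turn": -4.2},{"claw": -1,"travel": [-1.5,0.3,0],"turn": -4.2},{"claw": -1,"travel": [0,0,0],"turn": -5.5},{"claw": -1,"travel": [0,0,0],"turn": -5},{"claw": -1,"travel": [0,0,0],"turn": -4}]'

```text
time: 28.7
ee_pos: [0.5199, -0.3037, 0.3884]
tcp_rot: [180.0, -0.3, 124.0]
wrist_force: [-0.0, 0.3, -2.3]
opening: 0.0103
```

move_arm --commands '[{"claw": -1,"travel": [0,0,0],"turn": 0},{"claw": -1,"travel": [0,0,0],"turn": 0},{"claw": -1,"travel": [0,0,0],"turn": 0}]'

```text
time: 28.95
ee_pos: [0.5197, -0.3031, 0.3888]
tcp_rot: [179.9, -0.3, 123.6]
wrist_force: [0.6, 0.0, -2.3]
opening: 0.0107
```

```bash
python3 look.py 26 | head -6; python3 - <<'E'
from h import *
a=cv2.imread("pics/side26.png");b=cv2.imread("pics/top26.png")
def z(im,y,x,h,w,f):return cv2.convertScaleAbs(cv2.resize(im[y:y+h,x:x+w],None,fx=f,fy=f,interpolation=2),alpha=1.5)
cv2.imwrite("pics/zs26.png",z(a,90,280,78,105,7.5))
cv2.imwrite("pics/zt26.png",z(b,168,370,78,70,7.5))
E
```

```text
time 29.05
ee_pos [ 0.5197 -0.3031  0.3888]
tcp_rot [179.9259  -0.2842 123.6836]
opening 0.0101
wrist_force [ 0.3693  0.7033 -2.0836]
torque [-0.0811  0.1681 -0.036 ]
```

View pics/zs26.png

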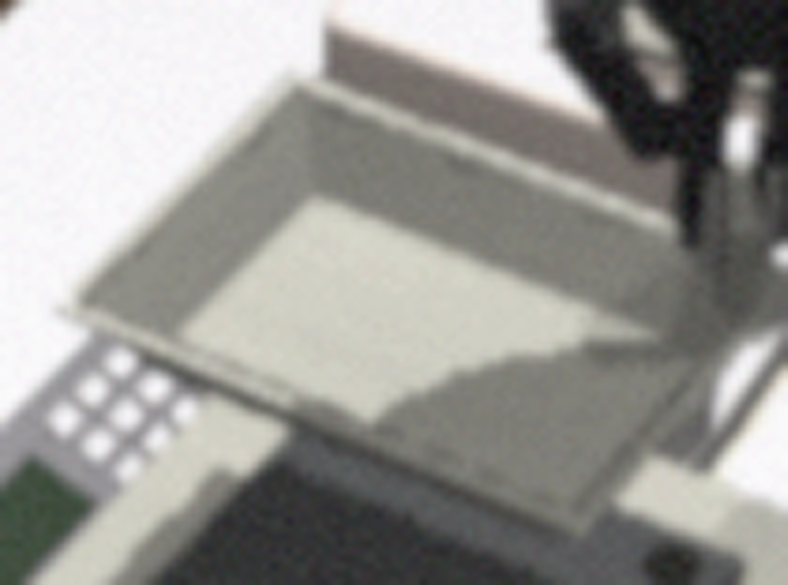

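View pics/zt26.png

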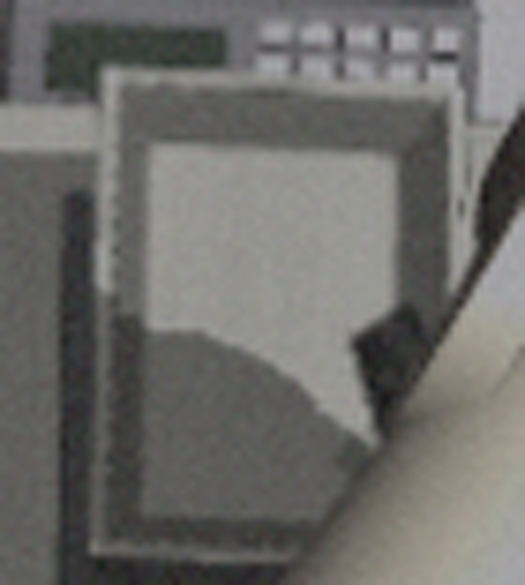

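```bash
python3 - <<'E'
from lines import *
ga=cv2.imread("pics/side26.png").mean(2).astype(np.float32);gb=cv2.imread("pics/top26.png").mean(2).astype(np.float32)
S=lambda u,v:np.array([280+u/7.5-.43,90+v/7.5-.43]);T=lambda u,v:np.array([370+u/7.5-.43,168+v/7.5-.43])
def L(g,C,p,q,pol):
    v,r=line(g,C(*p),C(*q),pol,2);print(p,q,"rms",r);return v
rx=L(ga,S,(85,300),(297,92),-1);ry=L(ga,S,(310,92),(660,228),-1)
fx=L(ga,S,(190,330),(312,203),1);fy=L(ga,S,(322,198),(600,318),1)
tx=L(gb,T,(125,90),(440,98),-1);ty=L(gb,T,(124,95),(116,310),1);ty2=L(gb,T,(450,105),(448,260),-1)
gx=L(gb,T,(155,146),(392,152),1);gy=L(gb,T,(150,155),(146,325),-1);gy2=L(gb,T,(397,160),(397,295),1)
gm=L(gb,T,(145,519),(320,523),-1);tm=L(gb,T,(112,540),(290,546),1)
a=89.5;b=64.5;z1=29.5;z0=1
E=[("side",rx,(a,-b,z1),(a,b,z1)),("side",ry,(a,-b,z1),(-a,-b,z1)),("side",fx,(75,-50,z0),(75,50,z0)),("side",fy,(75,-50,z0),(-75,-50,z0)),
("top",tx,(a,-b,z1),(a,b,z1)),("top",ty,(a,b,z1),(0,b,z1)),("top",ty2,(a,-b,z1),(0,-b,z1)),("top",gx,(75,-50,z0),(75,50,z0)),("top",gy,(75,50,z0),(0,50,z0)),("top",gy2,(75,-50,z0),(0,-50,z0)),("top",gm,(-75,50,z0),(-75,-10,z0)),("top",tm,(-a,b,z1),(-a,0,z1))]
def f(p):
    Q=R.from_euler("xyz",p[3:],degrees=True);o=[]
    for n,v,a_,b_ in E:
        for m in(.15,.85):
            X=Q.apply((np.array(a_)*(1-m)+np.array(b_)*m)/1000)+p[:3];d=project(n,[X])[0]-v[2:];o.append(d@np.array([-v[1],v[0]]))
    return np.array(o)
r=least_squares(f,[.59,-.25,.17,0,0,0],loss="soft_l1",f_scale=.4,x_scale=[.01,.01,.01,1,1,1])
print("xyz",np.round(r.x[:3]*1000,1),"rpy",np.round(r.x[3:],2));print(np.round(f(r.x),1).tolist())
o=[("side",(96,-71,30),S(297,72)),("side",(96,71,30),S(65,310)),("side",(-96,71,30),S(578,534)),("side",(75,-50,1),S(317,196)),
("top",(96,71,30),T(106,70)),("top",(96,-71,30),T(462,82)),("top",(-96,71,30),T(92,553)),("top",(75,50,1),T(150,144)),("top",(75,-50,1),T(398,150)),("top",(-75,50,1),T(143,518))]
fit(o)
E
```

```text
(85, 300) (297, 92) rms 0.27
(310, 92) (660, 228) rms 0.19
(190, 330) (312, 203) rms 0.25
(322, 198) (600, 318) rms 0.2
(125, 90) (440, 98) rms 0.22
(124, 95) (116, 310) rms 0.2
(450, 105) (448, 260) rms 0.08
(155, 146) (392, 152) rms 0.16
(150, 155) (146, 325) rms 0.11
(397, 160) (397, 295) rms 0.11
(145, 519) (320, 523) rms 0.19
(112, 540) (290, 546) rms 0.35
xyz [ 595.  -246.9  178.2] rpy [ 1.3   0.28 -2.41]
[0.3, 0.3, -0.4, -0.1, 0.0, -0.5, 0.3, 0.1, -0.1, 0.0, -0.2, 0.2, 0.1, 0.0, -0.2, -0.3, -0.5, -0.7, 0.3, 0.4, 0.4, 0.8, -0.2, -0.3]
xyz [ 595.6 -249.6  174.6] rpy [-0.34  1.02 -2.43] sd(1/2px) [0.77 0.88 1.35 0.73 0.65 0.32]
[[-0.2, -0.1], [-1.7, 0.2], [0.5, -0.1], [-0.1, 0.2], [-0.3, -0.6], [1.1, 0.2], [0.0, 0.3], [-0.1, -0.2], [0.8, 0.6], [-0.2, 0.1]]
```

The pan is level to about 1° and its underside is about 10.2 cm above the platform. It is about 3 mm off in y, so I make a small correction, then a final check of the surroundings.

move_arm --commands '[{"claw": -1,"travel": [-0.2,-0.15,0],"turn": 0},{"claw": -1,"travel": [0,0,0],"turn": 0},{"claw": -1,"travel": [0,0,0],"turn": 0},{"claw": -1,"travel": [0,0,0],"turn": 0}]'

```text
time: 29.38
ee_pos: [0.5196, -0.3057, 0.3887]
tcp_rot: [179.9, -0.3, 123.7]
wrist_force: [0.0, 0.1, -0.9]
opening: 0.0106
```

```bash
python3 look.py 27 | head -6; python3 - <<'E'
from stk import *
s0=cv2.imread("pics/side0.png");t0=cv2.imread("pics/top0.png");s=cv2.imread("pics/side27.png");t=cv2.imread("pics/top27.png")
for n,r in(("stack body",(388,216,16,74)),("weights b,c,d",(180,200,75,80)),("weight_a",(245,322,42,35)),("cup",(375,135,55,55)),("pink pan",(195,400,75,60)),("pink stack",(400,305,75,125))):print(n,ecc(s0,s,*r))
print("brush/top",ecc(t0,t,262,455,70,48))
cv2.imwrite("pics/fin.png",cv2.convertScaleAbs(cv2.resize(np.hstack([s,t]),(800,300)),alpha=1.4))
E
```

```text
time 29.4833
ee_pos [ 0.5196 -0.3057  0.3887]
tcp_rot [179.9272  -0.2893 123.7543]
opening 0.0102
wrist_force [-0.8813  0.581  -1.4893]
torque [-0.0721  0.1325  0.0317]
stack body [0.59 0.14 0.98]
weights b,c,d [ 0.   -0.02  1.  ]
weight_a [ 1.23 -0.18  0.82]
cup [-0.   -0.01  1.  ]
pink pan [ 0.16 -0.06  0.99]
pink stack [-0.16  0.04  0.87]
brush/top [0.05 0.08 0.99]
```

View pics/fin.png

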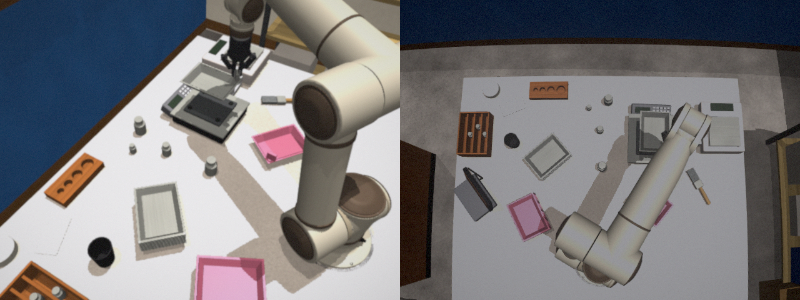

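```bash
python3 - <<'E'
from h import *
for n,(y,x,h,w) in(("side",(247,325,36,26)),("top",(256,313,20,20))):
    p=cv2.imread(f"pics/{n}0.png")[y:y+h,x:x+w];b=cv2.imread(f"pics/{n}27.png")[y-8:y+h+8,x-8:x+w+8]
    _,v,_,l=cv2.minMaxLoc(cv2.matchTemplate(b,p,5));print(n,l[0]-8,l[1]-8,round(v,3))
from workcell import bot
print(bot.job_done())
E
```

```text
side 1 0 0.881
top 0 0 0.784
the job is handed in; nothing more can be done
None
```

The top pan is now held over the bare scale platform and the job is handed in, at about 29.5 s of the 38 s allowed. The peel did not go cleanly on the first try.

**What went wrong on the way**
- **First peel:** the pan pivoted correctly for about the first 6 mm. By 20 mm of grip lift the jaws had straightened it, and the far corner had risen about 11–14 mm.
- **Reseating:** I lowered the pan to peel it again, but its feet would not go back into their pockets. Several tries, pushing at up to about 26 N, left it standing about 6 mm proud in the stack.
- **Second peel:** starting from there, I raised the grip corner to about +22 mm while the far corner stayed at about +5 mm (its resting height). I then lifted the pan clear.
- **Extra set-down:** over the scale, the shallow grip let the pan droop 4–5°. I set it on a free patch of table, took a deeper grip and carried it back.

**Last checks**
- **Position:** I measured the pan's centre at about (0.595, -0.248), then made a final shift of 2.6 mm in y. The platform centre is at (0.595, -0.2515). I did not re-measure the pan after that shift.
- **Height and level:** the pan's underside is about 10 cm above the platform. It is level to about 1°, right way up and not touching.
- **Stack:** after the peel it matched its first picture to about 0.4 mm. In the last picture the match was 0.6 px (about 1 mm).
- **Other objects:** weights b, c and d, the cup, the brush and the pink pan did not move. The pink stack's match was weak (0.87) but showed almost no shift.
- **weight_a:** this check was less certain, at 0–1 px with a weaker match. I think that is the changed shadow.
- **Not checked:** I did not compare the bar weight.

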